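Recharge the data loggers in the charging dock

TASK

Switch the charging dock off with its rotary isolator handle, and with the power off stand every data logger that lies on the bench on its short edge in a slot of the dock, one to a slot and fully down between the dividers and the side rails. When all of them stand in the dock, turn the isolator back on, and let go. Leave the timer, the small carton, the white bottle and the dropper bottle where they are.

Things in the scene. Friction and masses are not known exactly. Their poses are not given: they have to be found in the camera images.
- dock: grey charging dock, fixed; origin under its middle at bench level, x along its row of 5 slots, y left, z up. Base 16 mm thick. Slots on the line y = 60 mm at x = -64, -32, 0, 32, 64 mm, between 6 dividers leaning 25 degrees to +x: 10 thick, 36 wide in y, 47 mm long with round tops, 19 mm clear between them. Side rails along x, 66 mm apart inside, 4 thick, top 36 mm high. Switch head 86 x 78, top 57 mm high, at x = 0, y = -100 mm
- isolator (a joint): rotary isolator handle on the switch head, vertical axis: 0 = off (nose to the dock's +y), 1.571 = on (nose to the dock's +x), clockwise from above from off to on. Starts on. A stop at each end; over-centre snap at 0.785: let go, it springs with up to 0.1 N m to the nearer stop. Off counts below 0.2, on above 1.37
- isolator_grip (a point): on the isolator's axis, half-way up its black handle bar (74 mm above the bench). The bar is 14 mm thick, 21 mm tall, reaches 36 mm to its narrow nose with a white line and 31 mm the other way; its underside is 7 mm above the head's top. The point's y axis points to the nose
- slot0 (a point): slot 0 of the dock (0 nearest the robot, 4 farthest): point on its floor, 16 mm above the bench, mid-way between its dividers; z up along the slot's lean (25 degrees to the dock's +x), x square to the dividers, y along the slot. A logger that is in has its centre about 43 mm from here along z (57 mm above the bench), its z axis along this x, either way round
- slot1 (a point): slot 1 of the dock (0 nearest the robot, 4 farthest): point on its floor, 16 mm above the bench, mid-way between its dividers; z up along the slot's lean (25 degrees to the dock's +x), x square to the dividers, y along the slot. A logger that is in has its centre about 43 mm from here along z (57 mm above the bench), its z axis along this x, either way round
- slot2 (a point): slot 2 of the dock (0 nearest the robot, 4 farthest): point on its floor, 16 mm above the bench, mid-way between its dividers; z up along the slot's lean (25 degrees to the dock's +x), x square to the dividers, y along the slot. A logger that is in has its centre about 43 mm from here along z (57 mm above the bench), its z axis along this x, either way round
- slot3 (a point): slot 3 of the dock (0 nearest the robot, 4 farthest): point on its floor, 16 mm above the bench, mid-way between its dividers; z up along the slot's lean (25 degrees to the dock's +x), x square to the dividers, y along the slot. A logger that is in has its centre about 43 mm from here along z (57 mm above the bench), its z axis along this x, either way round
- slot4 (a point): slot 4 of the dock (0 nearest the robot, 4 farthest): point on its floor, 16 mm above the bench, mid-way between its dividers; z up along the slot's lean (25 degrees to the dock's +x), x square to the dividers, y along the slot. A logger that is in has its centre about 43 mm from here along z (57 mm above the bench), its z axis along this x, either way round
- logger0_c (a point): centre of a flat grey data logger, a slab 84 x 50 x 12 mm, about 90 g: x along its length, y across its width, z out of the face with the blank window; at the start it lies flat, window up (centre 6 mm high), or is absent. Either short edge may go down and either face may look to the front
- logger1_c (a point): centre of a flat grey data logger, a slab 84 x 50 x 12 mm, about 90 g: x along its length, y across its width, z out of the face with the blank window; at the start it lies flat, window up (centre 6 mm high), or is absent. Either short edge may go down and either face may look to the front
- logger2_c (a point): centre of a flat grey data logger, a slab 84 x 50 x 12 mm, about 90 g: x along its length, y across its width, z out of the face with the blank window; at the start it lies flat, window up (centre 6 mm high), or is absent. Either short edge may go down and either face may look to the front
- logger3_c (a point): centre of a flat grey data logger, a slab 84 x 50 x 12 mm, about 90 g: x along its length, y across its width, z out of the face with the blank window; at the start it lies flat, window up (centre 6 mm high), or is absent. Either short edge may go down and either face may look to the front
- logger4_c (a point): centre of a flat grey data logger, a slab 84 x 50 x 12 mm, about 90 g: x along its length, y across its width, z out of the face with the blank window; at the start it lies flat, window up (centre 6 mm high), or is absent. Either short edge may go down and either face may look to the front
- timer: bystander: white timer 66 x 66 x 19 mm; origin under its middle; leave it alone
- carton: bystander: closed white carton 55 x 120 x 50 mm; origin under its middle; leave it alone
- hdpe: bystander: white plastic bottle 62 mm wide, 120 mm tall; origin under its middle; leave it alone
- bottle: bystander: small bottle with a dropper cap, 34 mm wide, 78 mm tall; origin under its middle; leave it alone
Things that resemble listed ones, but are neither listed nor needed, are in the scene too. Leave any brown or red look-alike of the part that bears logger4_c alone. Leave any brown look-alike of the part that bears logger0_c alone.

How it is judged:
By the outcome, as a careful person would: the job done as asked, in the order asked, and still so for the second after the job is handed in, with the robot touching nothing.
Of logger0, logger1, logger2, logger3, logger4 only 3 to 5 are there at a start; the rules pass over those that are not, and their reading is None.
At some moment in a run one of logger0, logger1, logger2, logger3, logger4 may be knocked a few centimetres aside while the robot is not near it.
Once in a run the grip may slacken for a moment while it holds something.
It also fails if it takes over 210 s, if anything falls off the work surface, if the arm or the gripper's body presses on something with over 40 N, if the wrist force passes 120 N, or if a joint passes its speed limit or range.

ROBOT

A 6-joint arm with a two-finger parallel gripper is mounted at the origin on a cart in front of the work surface, level with it; the furniture and walls round the work are solid. World frame = base frame: x ahead of the robot, y to its left, z up, the work surface at z = 0. Lengths are in mm, angles in rad, forces in N, time in s.
With the tool pointing down it reaches from about 300 to 775 mm from the base axis. Payload 14.6 kg.
Tool frame: the origin (TCP) lies between the finger pads; the fingertips stand 8 mm ahead of it and the grasp point (between the pads) lies 11 mm behind it; z points along the fingers, y is the direction in which the jaws open and shut (so a half turn about z gives the same grasp; the last joint's range is limited). The gripper opens to 94 mm and grips with 3 to 60 N. Pads are 16 mm wide; open, the fingers measure 119 mm over their backs; the gripper's body (75 mm by 177 mm) begins 78 mm behind the grasp point.
Start: joints at [-1.279, 0.3, 1.521, -0, 1.321, -0.067], TCP at [193.126, -514.968, 213.446] pointing down, gripper open.
Joint ranges: [-3.03, 3.03], [-0.79, 2.21], [0.23, 2.52], [-1.04, 4.18], [0, 3.07], [-2.55, 2.55]. Speed limits (rad/s): [2.22, 2.22, 2.57, 3.14, 3.14, 3.14].

INTERFACE

Orientations are given as [roll, pitch, yaw] about the fixed x, y, z axes, in that order (R = Rz(yaw) Ry(pitch) Rx(roll)).
In Python, from cell import manip gives the robot as it stands. The module is installed in compiled form; this text tells all that it offers.
- The arm moves only by the tool send_rows, never from a script. Its argument "series" is a list that holds one entry, the list of rows, each a list of 5 numbers: the opening, from 0 (shut) to 1 (fully open), then the shift along the tool's x, y, z in mm, then the turn about the tool's z in degrees. In form: [[[gripper, dx, dy, dz, roll], ...]]. A call has 1 to 10 rows; each row is the pose to reach, as a shift and turn from the pose commanded when the call began, along the tool's axes at that moment; what a row does not reach only later rows make up. A row lasts 1/10 s, in which the tool goes at most 50 mm and 8.59 degrees, less where a joint would pass 70% of its speed; a pose out of reach is approached as far as the arm can. A call with a gripper value outside its range is refused whole. The fingers move at their own pace and stop on an object; "newtons" is the grip in N (left out, the last holds). Time passes only in rows, so rows that repeat a pose let the fingers close. It gives the time, the measured TCP pose, the force and the opening at its end, in the units of the state.
- manip.read_state(): the state, without advancing time (a new reading comes with each control period).
- manip.camera(name): name is "side" or "top" or "wrist"; returns a dict with "img" (400x640x3 uint8, red, green, blue), "vfov" (degrees; the focal length in pixels is half the picture's height over the tangent of half this angle, whatever the lens; pixels are square), "cx", "cy" (the principal point, pixels), "pose" (4x4, takes a point from camera to world coordinates); the wrist camera has in their place "T_tool_cam" (4x4, takes a point from camera to tool coordinates, whose origin is the TCP and whose axes are the flange's). Camera axes: x right, y down, z forward; pixel columns grow to the right and rows downward; lengths in mm; the calibration is good to about 2 mm. A picture is of the moment at which its call begins: read the wrist's pose just before it. There is no depth.
- manip.sign_off(): hands the job in, once; it reports no verdict.
Trained networks look in a picture, given as the dict that the camera call returned (one of the last four; its "shot" number tells which), for a name from the list of things; names that differ only in an ending like _2 or _b are one class to them, and where a whole thing is asked for, a point or a joint stands for the part that bears it (a point fixed in the world has none). Each returns a list of dicts, best first, with "conf" (0 to 1); they miss things now and then, are a little off and sometimes report something else, mostly with a low value. They report only what shows in the picture. A call takes as long as a camera call. They do not tell look-alikes from the thing itself.
- manip.find_in(target, picture): "rect" ([left, top, width, height] in pixels, round what is visible of it).
- manip.silhouettes(target, picture): "pixels" (400x640 bool, what is visible of it) and "rect" ([left, top, width, height] in pixels, round what is visible of it).
The state is a dict: "clock": time; "joints": joint angles; "qd": joint speeds; "effort": joint torques, N m; "eef_pos": TCP position; "eef_rot": TCP orientation; "wrist_force": force on the tool from outside, world axes, zero at the start; "moment": the same for the moment, N m; "finger_gap": finger opening in mm.
Only numpy, scipy, OpenCV 4.12 (cv2) and the standard library are available. Lean on these libraries where they do the work, as an engineer would, in place of code of your own. Each camera call takes 0.05 s, during which the arm holds its last target. There are 200 camera calls.

## Working session

There is one attempt and no reset: what is moved stays moved. The work goes in short steps, Python scripts to look and compute and a tool call to move; the robot and the scene stay as the last step left them, time stands still between calls to the robot, and variables do not carry over. Pictures are saved under pics/ and viewed, about 12 in all and at most 16, crops included, and the job is handed in when it is done.

Besides the shell and the picture viewer there is one more tool, called after "Call:" as name(argument=value, ...), one argument or row to a line, values as JSON. send_rows: Moves the arm, as the interface text tells. Its arguments: {"type":"object","properties":{"series":{"type":"array"},"newtons":{"type":"number"}},"required":["series"]}

```bash
mkdir -p pics; cat > h.py <<'E'
import numpy as np, cv2
from scipy.spatial.transform import Rotation as R
from cell import manip
def f(c): return c["img"].shape[0]/2/np.tan(np.radians(c["vfov"])/2)
def save(c,n): cv2.imwrite(f"pics/{n}.png",c["img"][:,:,::-1])
def Ttool(s):
    T=np.eye(4);T[:3,:3]=R.from_euler("xyz",s["eef_rot"]).as_matrix();T[:3,3]=s["eef_pos"];return T
def pose(c,s=None): return c["pose"] if "pose" in c else Ttool(s)@c["T_tool_cam"]
def ray(c,u,v,h,s=None):
    P=pose(c,s);d=P[:3,:3]@np.array([(u-c["cx"])/f(c),(v-c["cy"])/f(c),1]);o=P[:3,3]
    return o+d*(h-o[2])/d[2]
def proj(c,p,s=None):
    P=np.linalg.inv(pose(c,s));q=P[:3,:3]@np.array(p)+P[:3,3]
    return q[:2]/q[2]*f(c)+[c["cx"],c["cy"]]
E
python3 - <<'E'
from h import *
s=manip.read_state();print(s)
for n in("top","side"):
    c=manip.camera(n);save(c,n+"0");print(n,c["vfov"],c["cx"],c["cy"],np.round(c["pose"],3).tolist(),c.keys())
    for t in("dock","isolator","logger0_c","timer","carton","hdpe","bottle"):
        print(t,[(np.round(d["rect"]).tolist(),round(d["conf"],2)) for d in manip.find_in(t,c)])
c=manip.camera("wrist");print(c["vfov"],np.round(c["T_tool_cam"],3).tolist())
E
```

```text
{'clock': 0.0, 'joints': array([-1.27858523e+00,  3.00499149e-01,  1.52153584e+00,  8.05707241e-06,
        1.32072136e+00, -6.66144624e-02]), 'qd': array([ 0.00039484, -0.00039108,  0.00112011,  0.00096005,  0.00071041,
       -0.00095892]), 'effort': array([ 7.62065229e-04, -5.31806159e+01, -3.52738130e+01,  7.08697387e-02,
        2.44099548e-02, -1.08767833e-04]), 'eef_pos': array([ 193.0683253 , -514.74230382,  212.89008185]), 'eef_rot': array([-3.14043205e+00, -8.52487123e-05,  3.58823511e-01]), 'wrist_force': array([ 0.21013   , -0.89162554, -0.44600465]), 'moment': array([-0.01575009, -0.05651808,  0.02138087]), 'finger_gap': 94.01486454122266}
top 44.30768422949545 322.86353996688405 204.86698076870513 [[-0.026, -0.998, 0.056, 470.444], [-1.0, 0.026, -0.009, 52.589], [0.008, -0.056, -0.998, 1736.811], [0.0, 0.0, 0.0, 1.0]] dict_keys(['img', 'vfov', 'cx', 'cy', 'pose', 'shot'])
dock [([351.0, 165.0, 71.0, 60.0], 0.82), ([304.0, 222.0, 15.0, 22.0], 0.64)]
isolator [([409.0, 188.0, 11.0, 14.0], 0.6)]
logger0_c [([304.0, 224.0, 14.0, 22.0], 0.91), ([280.0, 253.0, 22.0, 25.0], 0.
[... 331 characters left out ...]
862.934], [0.01, -0.917, -0.4, 886.356], [0.0, 0.0, 0.0, 1.0]] dict_keys(['img', 'vfov', 'cx', 'cy', 'pose', 'shot'])
dock [([286.0, 172.0, 54.0, 44.0], 0.91), ([351.0, 164.0, 15.0, 22.0], 0.38)]
isolator [([309.0, 176.0, 13.0, 5.0], 0.57)]
logger0_c [([334.0, 224.0, 22.0, 8.0], 0.62), ([360.0, 234.0, 23.0, 5.0], 0.61)]
timer [([260.0, 214.0, 21.0, 15.0], 0.59), ([335.0, 224.0, 23.0, 9.0], 0.2)]
carton [([352.0, 164.0, 13.0, 19.0], 0.78), ([287.0, 241.0, 25.0, 10.0], 0.37)]
hdpe [([304.0, 256.0, 18.0, 42.0], 0.55)]
bottle [([366.0, 261.0, 13.0, 28.0], 0.46)]
68.33777541722867 [[0.001, -0.965, -0.263, 75.929], [1.0, 0.0, 0.001, -0.006], [-0.001, -0.263, 0.965, -170.569], [0.0, 0.0, 0.0, 1.0]]
```

```bash
python3 - <<'E'
import cv2
a=cv2.imread("pics/top0.png");cv2.imwrite("pics/top0c.png",cv2.resize(a[120:290,160:500],None,fx=2.35,fy=2.35,interpolation=cv2.INTER_CUBIC))
E
```

```text
(no output)
```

View pics/top0c.png

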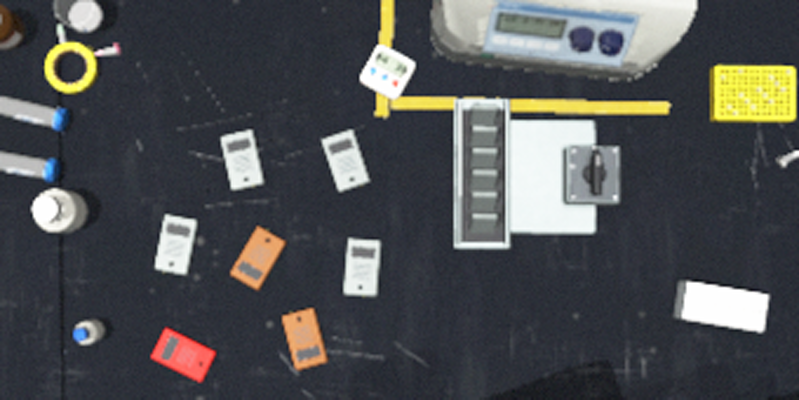

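```bash
cat >> h.py <<'E'
def loggers(c,s=None,h=12,show=True):
    """bright unsaturated blobs of the size 84x50 on plane h -> list (x,y,yaw of long side, L, W)"""
    hsv=cv2.cvtColor(c["img"],cv2.COLOR_RGB2HSV);m=((hsv[...,1]<60)&(hsv[...,2]>120)).astype(np.uint8)
    m=cv2.morphologyEx(m,cv2.MORPH_CLOSE,np.ones((5,5)))
    out=[]
    for k in cv2.findContours(m,cv2.RETR_EXTERNAL,cv2.CHAIN_APPROX_NONE)[0]:
        if len(k)<20: continue
        P=np.array([ray(c,u,v,h,s)[:2] for u,v in k[:,0]],np.float32)
        (x,y),_,_=r=cv2.minAreaRect(P);B=cv2.boxPoints(r);e1,e2=B[1]-B[0],B[2]-B[1]
        if np.hypot(*e1)<np.hypot(*e2): e1,e2=e2,e1
        L,W=np.hypot(*e1),np.hypot(*e2)
        if 65<L<105 and 35<W<70:
            a=np.degrees(np.arctan2(e1[1],e1[0]));a=(a+90)%180-90
            out.append((round(float(x),1),round(float(y),1),round(float(a),1),round(float(L)),round(float(W))))
    return out
E
python3 - <<'E'
from h import *
c=manip.camera("top")
for r in loggers(c): print(r)
def g(x,y,h): return np.round(ray(c,160+x/2.35,120+y/2.35,h),1)
print("rails",[g(*p,36) for p in((454,97),(511,97),(511,247),(454,247))])
print("head",[g(*p,57) for p in((564,145),(621,145),(621,203),(564,203))])
print("handle",g(596,172,85), "white plate",[g(*p,5) for p in((596,120),(596,233))])
print("machine",[g(*p,h) for p in((445,60),(500,78),(640,80)) for h in (0,150)])
c=manip.camera("side");print("side",loggers(c))
cv2.imwrite("pics/side0c.png",cv2.resize(c["img"][130:310,200:440,::-1],None,fx=3.3,fy=3.3,interpolation=cv2.INTER_CUBIC))
E
```

```text
(468.2, 71.0, -5.8, 85, 51)
(509.3, 348.1, -12.3, 85, 50)
(565.0, 526.7, -64.6, 65, 65)
(628.5, 92.3, 17.0, 84, 50)
(633.5, 246.9, 11.3, 85, 51)
(761.2, 25.4, 59.7, 69, 69)
(929.3, 940.2, 88.6, 71, 61)
(1159.1, 800.4, 88.7, 68, 66)
rails [array([715.5, -73.3,  36. ]), array([ 713.4, -157.9,   36. ]), array([ 491. , -150.7,   36. ]), array([493.2, -66.7,  36. ])]
head [array([ 637.8, -230.6,   57. ]), array([ 635.6, -314.2,   57. ]), array([ 550.7, -310.9,   57. ]), array([ 552.8, -227.6,   57. ])]
handle [ 594.9 -270.6   85. ] white plate [array([ 679.6, -289.1,    5. ]), array([ 509. , -282.8,    5. ])]
machine [array([777.6, -64. ,   0. ]), array([751.1, -53.9, 150. ]), array([ 748. , -146.7,    0. ]), array([ 724. , -129.4,  150. ]), array([ 739.6, -359.3,    0. ]), array([ 716.3, -323.7,  150. ])]
side [(930.7, 935.2, -65.0, 86, 61), (630.4, 96.7, 17.3, 87, 66), (468.8, 75.6, 0.9, 82, 62)]
```

View pics/side0c.png

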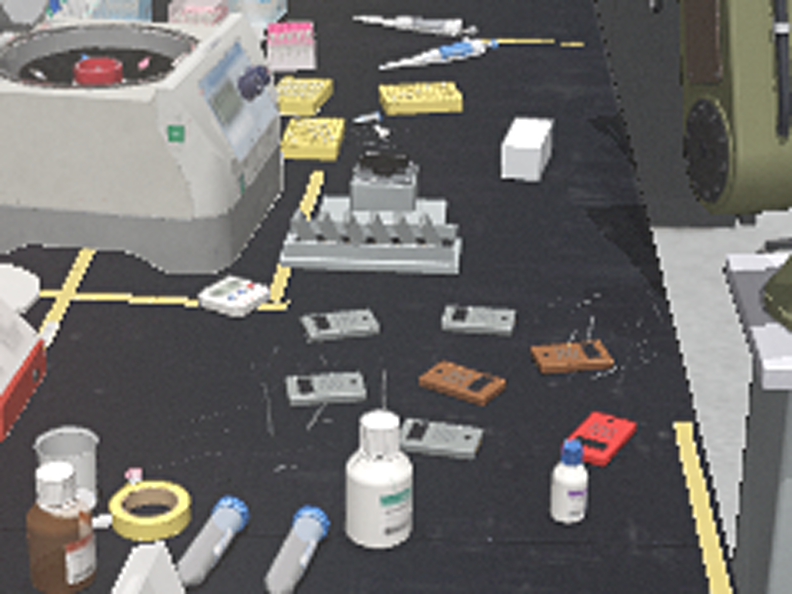

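Call:
send_rows(
  series=[
    [[1,461,-89,20,22.6],[1,461,-89,20,22.6],[1,461,-89,20,22.6],[1,461,-89,20,22.6],[1,461,-89,20,22.6],[1,461,-89,20,22.6],[1,461,-89,20,22.6],[1,461,-89,20,22.6],[1,461,-89,20,22.6],[1,461,-89,20,22.6]],
  ],
)

```text
clock: 1.95
eef_pos: [595.9, -267.2, 192.9]
eef_rot: [-3.141, 0.0, -0.033]
wrist_force: [-0.7, 0.3, -0.2]
finger_gap: 94.0
```

```bash
cat >> h.py <<'E'
def rel(s,xyz,yaw):
    """tool-frame shift (mm) and roll (deg) from the measured pose to a world TCP position and yaw (deg)"""
    T=Ttool(s);d=T[:3,:3].T@(np.array(xyz)-T[:3,3]);y=np.degrees(s["eef_rot"][2])
    return np.round(np.append(d,(y-yaw+180)%360-180),1)
def st(s): return round(s["clock"],2),np.round(s["eef_pos"],1),np.round(np.degrees(s["eef_rot"]),2),"F",np.round(s["wrist_force"],1),"gap",round(s["finger_gap"],1),"q",np.round(s["joints"],2)
E
python3 - <<'E'
from h import *
s=manip.read_state();c=manip.camera("wrist");print(*st(s))
im=c["img"].copy()
def mark(p):
    u=proj(c,p,s);print(p,np.round(u,1));cv2.circle(im,tuple(int(round(t)) for t in u),4,(255,0,0),1)
th=np.radians(-2);X=np.array([np.cos(th),np.sin(th),0]);Y=np.array([-np.sin(th),np.cos(th),0]);H=np.array([594.3,-270.8,0])
for a,b in((43,39),(43,-39),(-43,39),(-43,-39)): mark(H+a*X+b*Y+[0,0,57])
mark(H+[0,0,85]);mark(H+36*X+[0,0,85])
cv2.imwrite("pics/w1.png",im[:,:,::-1])
E
```

```text
1.95 [ 595.9 -267.2  192.9] [-1.7997e+02  1.0000e-02 -1.9200e+00] F [-0.7  0.3 -0.2] gap 94.0 q [-0.48  0.55  1.22  0.    1.37  1.13]
[ 638.63488593 -233.3244361    57.        ] [287.4 155.1]
[ 635.91272519 -311.27692061   57.        ] [362.8 155.2]
[ 552.68727481 -230.32307939   57.        ] [289.6 232.9]
[ 549.96511407 -308.2755639    57.        ] [359.8 233. ]
[ 594.3 -270.8   85. ] [325.2 202.4]
[ 630.27806977 -272.05638188   85.        ] [325.4 165.9]
```

View pics/w1.png

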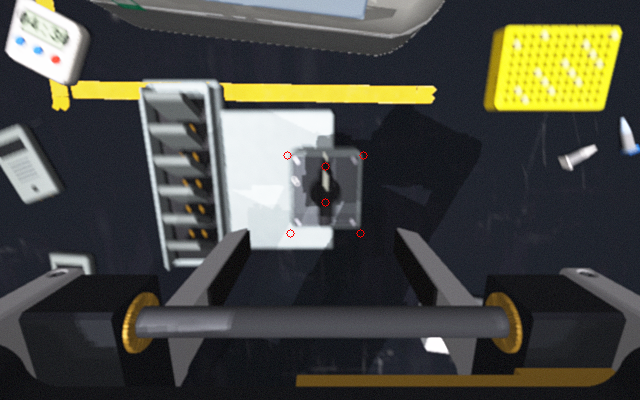

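```bash
python3 - <<'E'
import cv2
a=cv2.imread("pics/w1.png");cv2.imwrite("pics/w1c.png",cv2.resize(a[70:275,135:385],None,fx=2.9,fy=2.9,interpolation=cv2.INTER_CUBIC))
E
```

```text
(no output)
```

View pics/w1c.png

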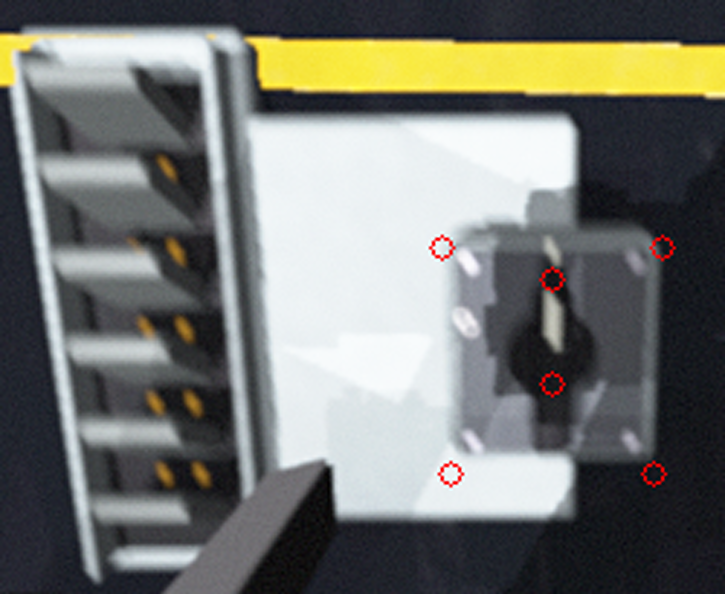

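```bash
python3 - <<'E'
from h import *
s=manip.read_state();c=manip.camera("wrist")
g=lambda x,y,h:np.round(ray(c,135+x/2.9,70+y/2.9,h,s)[:2],1)
print("head",[g(*p,57) for p in((453,234),(655,234),(655,456),(450,456))])
print("nose/axis/tail",[g(*p,85) for p in((550,240),(553,350),(553,450))],"axis z60",g(553,350,60))
print("rails",[g(*p,36) for p in((15,75),(203,70),(243,490),(92,575))])
print("plate",[g(*p,16) for p in((250,118),(577,118),(575,515),(333,517))])
c=manip.camera("top")
cv2.imwrite("pics/top1c.png",cv2.resize(c["img"][160:230,340:430,::-1],None,fx=8,fy=8,interpolation=cv2.INTER_CUBIC))
E
```

```text
head [array([ 644.8, -235.7]), array([ 642.5, -307.3]), array([ 558.8, -307.6]), array([ 561.3, -229.7])]
nose/axis/tail [array([ 644.5, -269.9]), array([ 608. , -269.8]), array([ 572.6, -268.8])] axis z60 [ 602.1 -270. ]
rails [array([704.6, -78.5]), array([ 704.2, -146.7]), array([ 541.4, -141.1]), array([504.9, -72.5])]
plate [array([ 688. , -155.1]), array([ 684. , -282.1]), array([ 517. , -277.8]), array([ 519.3, -171.3])]
```

Call:
send_rows(
  series=[
    [[1,6,3,88,0],[1,6,3,88,0],[1,6,3,88,0],[1,6,3,88,0]],
  ],
)

```text
clock: 2.5
eef_pos: [599.1, -273.8, 106.7]
eef_rot: [3.141, -0.0, -0.037]
wrist_force: [-0.4, -0.2, 1.3]
finger_gap: 94.3
```

```bash
python3 - <<'E'
from h import *
s=manip.read_state();c=manip.camera("wrist");print(*st(s))
im=c["img"].copy()
for p in((602,-270,85),(602,-270,64),(645,-235,57),(642,-308,57),(559,-308,57),(561,-230,57)):
    cv2.circle(im,tuple(int(round(t)) for t in proj(c,p,s)),4,(255,0,0),1)
cv2.imwrite("pics/w2.png",im[:,:,::-1])
E
```

```text
2.5 [ 599.1 -273.8  106.7] [ 1.7999e+02 -1.0000e-02 -2.1000e+00] F [-0.4 -0.2  1.3] gap 94.3 q [-0.48  0.64  1.29 -0.    1.22  1.12]
```

View pics/w2.png

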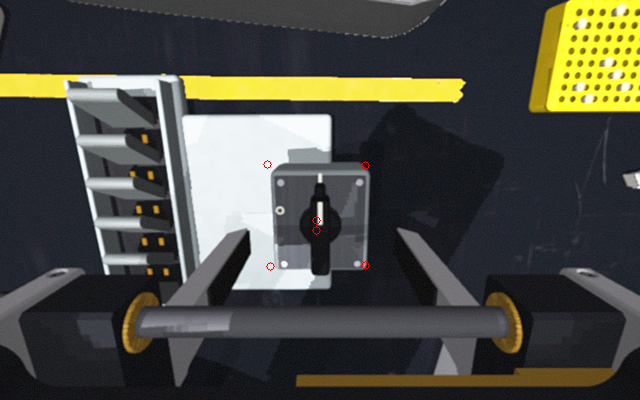

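Call:
send_rows(
  series=[
    [[1,0,-1.3,38,0],[1,0,-1.3,38,0],[0,0,-1.3,38,0],[0,0,-1.3,38,0],[0,0,-1.3,38,0],[0,0,-1.3,38,0],[0,0,-1.3,38,0],[0,0,-1.3,38,0],[0,0,-1.3,38,0],[0,0,-1.3,38,0]],
  ],
  newtons=12,
)

```text
clock: 3.55
eef_pos: [599.4, -271.7, 67.4]
eef_rot: [3.142, 0.0, -0.036]
wrist_force: [-0.9, -0.2, -0.5]
finger_gap: 33.9
```

Call:
send_rows(
  series=[
    [[0,0,0,0,0],[0,0,0,0,0],[0,0,0,0,0],[0,0,0,0,0],[0,0,0,0,0],[0,0,0,0,-8],[0,0,0,0,-16],[0,0,0,0,-24]],
  ],
)

```text
clock: 4.35
eef_pos: [599.2, -270.9, 67.4]
eef_rot: [-3.14, 0.0, 0.389]
wrist_force: [-3.4, 4.2, 3.0]
finger_gap: 29.6
```

Call:
send_rows(
  series=[
    [[0,0,0,0,0],[0,0,0,0,0]],
  ],
)

```text
clock: 4.55
eef_pos: [599.2, -270.9, 67.4]
eef_rot: [-3.14, 0.0, 0.379]
wrist_force: [-3.7, 5.5, 3.0]
finger_gap: 28.9
```

```bash
python3 - <<'E'
from h import *
s=manip.read_state();c=manip.camera("wrist");print(*st(s),s["moment"])
save(c,"w3")
E
```

```text
4.55 [ 599.2 -270.9   67.4] [-1.7991e+02  2.0000e-02  2.1710e+01] F [-3.7  5.5  3. ] gap 28.9 q [-0.48  0.68  1.32  0.    1.15  0.71] [ 0.91714445  0.67919643 -0.09536548]
```

View pics/w3.png

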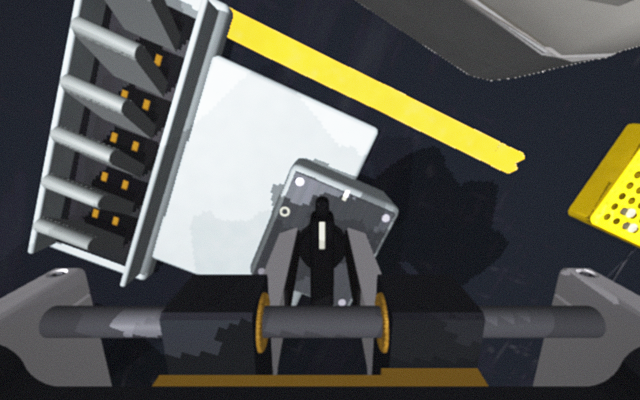

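Call:
send_rows(
  series=[
    [[0,0,0,0,-8],[0,0,0,0,-16],[0,0,0,0,-24],[0,0,0,0,-32],[0,0,0,0,-40],[0,0,0,0,-48],[0,0,0,0,-56],[0,0,0,0,-63],[0,0,0,0,-66],[0,0,0,0,-66]],
  ],
)

```text
clock: 5.6
eef_pos: [596.6, -270.0, 66.7]
eef_rot: [-3.133, -0.004, 1.532]
wrist_force: [-23.5, 11.3, 12.0]
finger_gap: 29.4
```

```bash
python3 - <<'E'
from h import *
s=manip.read_state();print(*st(s),s["moment"])
E
```

```text
5.6 [ 596.6 -270.    66.7] [-179.5    -0.22   87.8 ] F [-23.5  11.3  12. ] gap 29.4 q [-0.48  0.68  1.32 -0.    1.15 -0.44] [ 2.18683163  4.67779513 -0.17310928]
```

Call:
send_rows(
  series=[
    [[1,0,0,0,0],[1,0,0,0,0],[1,0,0,0,0],[1,0,0,0,0],[1,0,0,0,0],[1,0,0,0,0],[1,0,0,-50,0],[1,0,0,-100,0],[1,0,0,-120,0],[1,0,0,-120,0]],
  ],
)

```text
clock: 6.6
eef_pos: [600.5, -272.2, 191.4]
eef_rot: [3.136, 0.003, 1.535]
wrist_force: [0.1, -0.4, 0.0]
finger_gap: 93.9
```

```bash
python3 - <<'E'
from h import *
s=manip.read_state();c=manip.camera("wrist");print(*st(s))
save(c,"w4")
t=manip.camera("top");print(loggers(t))
E
```

```text
6.6 [ 600.5 -272.2  191.4] [1.7968e+02 1.5000e-01 8.7940e+01] F [ 0.1 -0.4  0. ] gap 93.9 q [-0.48  0.56  1.2   0.    1.37 -0.45]
[(468.1, 71.1, -6.2, 85, 51), (509.4, 348.4, -12.3, 85, 51), (566.9, 522.9, -69.5, 74, 65), (628.7, 91.7, 17.0, 84, 51), (633.5, 246.9, 11.3, 85, 51), (761.3, 25.3, -30.3, 69, 69), (929.3, 940.2, 88.6, 71, 61), (1159.1, 800.4, 88.7, 68, 66), (1191.1, 604.4, -0.5, 96, 68)]
```

View pics/w4.png

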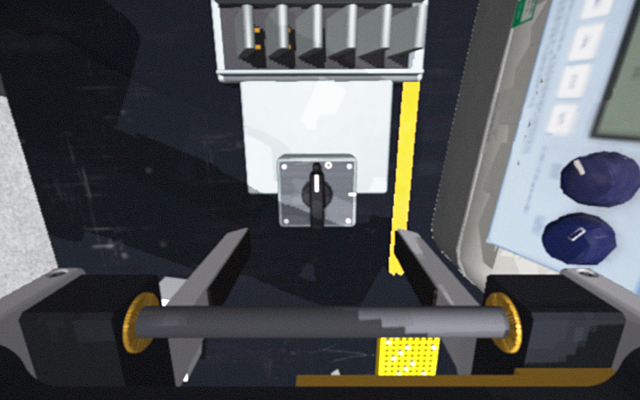

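Call:
send_rows(
  series=[
    [[1,50,-50,0,8],[1,100,-50,0,16],[1,150,-50,0,24],[1,200,-50,0,32],[1,250,-50,0,40],[1,290,-30,0,48],[1,330,0,0,56],[1,376,30,0,64],[1,376,45,0,71],[1,376,45,0,71]],
  ],
)

```text
clock: 7.7
eef_pos: [658.6, 104.9, 183.9]
eef_rot: [-3.141, 0.004, 0.294]
wrist_force: [-0.3, -1.2, -0.7]
finger_gap: 93.6
```

```bash
python3 - <<'E'
from h import *
s=manip.read_state();c=manip.camera("wrist");print(*st(s))
save(c,"w5")
print(loggers(c,s))
E
```

```text
7.7 [658.6 104.9 183.9] [-179.94    0.22   16.87] F [-0.3 -1.2 -0.7] gap 93.6 q [0.1  0.59 1.18 0.   1.38 1.38]
[(511.0, 345.4, -12.0, 84, 50), (629.9, 91.9, 18.1, 83, 49), (634.4, 245.3, 11.4, 84, 49), (761.3, 24.7, 59.8, 68, 68)]
```

View pics/w5.png

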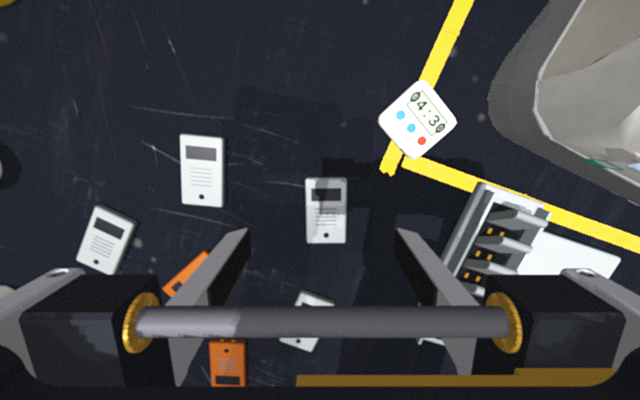

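Call:
send_rows(
  series=[
    [[1,-0.6,3.4,50,-1.1],[1,-0.6,3.4,100,-1.1],[1,-0.6,3.4,150,-1.1],[1,-0.6,3.4,170,-1.1],[1,-0.6,3.4,174,-1.1],[1,-0.6,3.4,174,-1.1],[0,-0.6,3.4,174,-1.1],[0,-0.6,3.4,174,-1.1],[0,-0.6,3.4,174,-1.1],[0,-0.6,3.4,174,-1.1]],
  ],
  newtons=5,
)

```text
clock: 8.75
eef_pos: [658.5, 99.1, 14.2]
eef_rot: [3.141, -0.001, 0.315]
wrist_force: [0.4, 0.1, 0.9]
finger_gap: 65.1
```

Call:
send_rows(
  series=[
    [[0,0,0,0,0],[0,0,0,0,0],[0,0,0,0,0],[0,0,0,-20,0],[0,0,0,-40,0],[0,0,0,-60,0],[0,0,0,-80,0],[0,0,0,-100,0],[0,0,0,-120,0],[0,0,0,-120,0]],
  ],
)

```text
clock: 9.75
eef_pos: [659.3, 99.2, 136.1]
eef_rot: [3.141, -0.004, 0.315]
wrist_force: [0.3, 0.1, -0.6]
finger_gap: 50.0
```

```bash
python3 - <<'E'
from h import *
s=manip.read_state();c=manip.camera("wrist");print(*st(s))
d=manip.camera("side")
cv2.imwrite("pics/v8.png",np.hstack([c["img"][150:400,200:440],cv2.resize(d["img"][150:250,230:390],(400,250))])[:,:,::-1])
E
```

```text
9.75 [659.3  99.2 136.1] [179.94  -0.24  18.06] F [ 0.3  0.1 -0.6] gap 50.0 q [ 0.09  0.62  1.24 -0.    1.28  1.35]
```

View pics/v8.png

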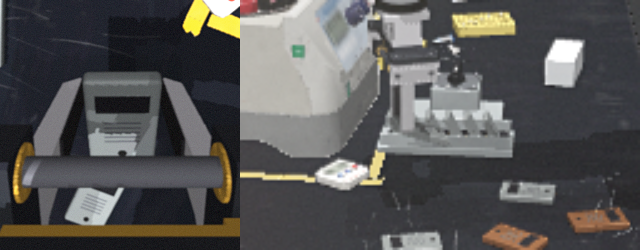

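Call:
send_rows(
  series=[
    [[0,0,0,30,0],[0,0,0,30,0],[0,0,0,30,0],[0,0,0,30,0]],
  ],
  newtons=3,
)

```text
clock: 10.25
eef_pos: [658.5, 99.1, 104.1]
eef_rot: [3.141, -0.001, 0.315]
wrist_force: [-0.1, 0.8, -1.7]
finger_gap: 49.7
```

```bash
cat >> h.py <<'E'
def tilt(s,c,w=76):
    """print image row of the held slab's lower end for tilt angles below horizontal, pivot 4 mm past the TCP"""
    for a in range(0,100,15):
        p=(-72*np.cos(np.radians(a)),0,4+72*np.sin(np.radians(a)),1)
        q=np.linalg.inv(c["T_tool_cam"])@p;print(a,round(q[1]/q[2]*f(c)+c["cy"]),end="; ")
E
python3 - <<'E'
from h import *
s=manip.read_state();c=manip.camera("wrist");print(*st(s));tilt(s,c)
d=manip.camera("side");u,v=proj(d,s["eef_pos"]);print(u,v);u,v=int(u),int(v)
cv2.imwrite("pics/v9.png",np.hstack([c["img"][150:400,200:440],cv2.resize(d["img"][v-30:v+32,u-50:u+50],(400,250),interpolation=cv2.INTER_CUBIC)])[:,:,::-1])
E
```

```text
10.25 [658.5  99.1 104.1] [ 1.7999e+02 -3.0000e-02  1.8060e+01] F [-0.1  0.8 -1.7] gap 49.7 q [0.09 0.65 1.26 0.   1.22 1.35]
0 338; 15 318; 30 297; 45 275; 60 253; 75 231; 90 210; 294.59926854039134 205.99227457759244
```

View pics/v9.png

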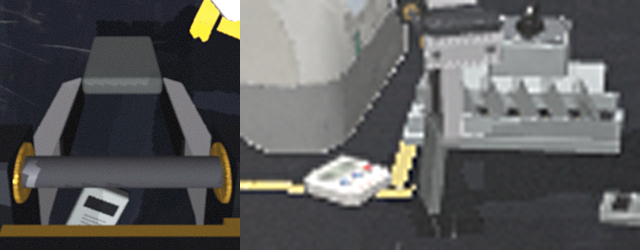

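```bash
cat >> h.py <<'E'
def dock(A=(599.5,-272.5),th=-2.0):
    t=np.radians(th);X=np.array([np.cos(t),np.sin(t),0]);Y=np.array([-np.sin(t),np.cos(t),0]);D=np.array([*A,0])+100*Y
    return lambda x,y,z: D+x*X+y*Y+np.array([0,0,z])
def overlay(im,c,s,g):
    for k in range(6):
        a,b=[proj(c,g(-80+32*k+42*np.sin(np.radians(25)),y,16+47*np.cos(np.radians(25))),s) for y in(42,78)]
        cv2.line(im,tuple(np.int32(np.round(a*8))),tuple(np.int32(np.round(b*8))),(255,0,0),1,cv2.LINE_AA,3)
    for y in(27,93):
        a,b=[proj(c,g(x,y,36),s) for x in(-90,95)]
        cv2.line(im,tuple(np.int32(np.round(a*8))),tuple(np.int32(np.round(b*8))),(0,255,0),1,cv2.LINE_AA,3)
    P=np.array([proj(c,g(x,-100+y,57),s) for x,y in((43,39),(43,-39),(-43,-39),(-43,39))])
    cv2.polylines(im,[np.int32(np.round(P*8))],True,(0,0,255),1,cv2.LINE_AA,3)
E
python3 - <<'E'
from h import *
c=manip.camera("wrist");g=dock()
S=lambda p,y:dict(eef_pos=np.array(p),eef_rot=np.radians([180,0,y]))
o=[]
for n,s,(r0,r1,c0,c1) in(("w4",S((600.5,-272.2,191.4),87.94),(0,240,190,440)),("w2",S((599.1,-273.8,106.7),-2.1),(60,300,50,380))):
    im=cv2.imread(f"pics/{n}.png")[:,:,::-1].copy();overlay(im,c,s,g);o.append(cv2.resize(im[r0:r1,c0:c1],None,fx=2.4 if n=="w4" else 1.8,fy=2.4 if n=="w4" else 1.8,interpolation=cv2.INTER_CUBIC))
a,b=o;H=max(a.shape[0],b.shape[0]);a,b=[cv2.copyMakeBorder(t,0,H-t.shape[0],0,0,cv2.BORDER_CONSTANT) for t in(a,b)]
m=np.hstack([a,b]);m=cv2.resize(m,(800,int(m.shape[0]*800/m.shape[1])),interpolation=cv2.INTER_AREA);cv2.imwrite("pics/fit.png",m[:,:,::-1])
E
```

```text
(no output)
```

View pics/fit.png

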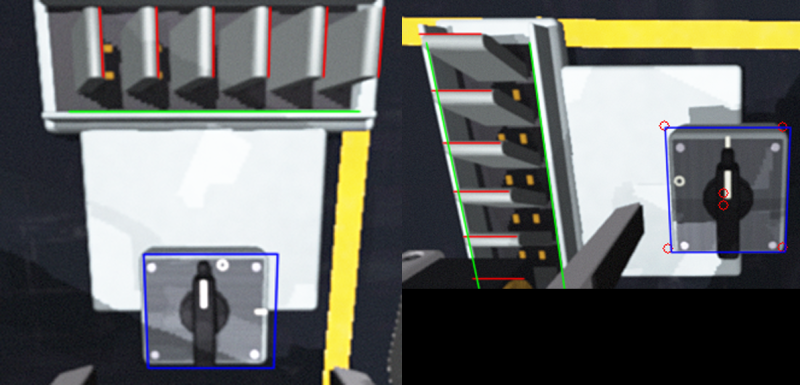

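Call:
send_rows(
  series=[
    [[0,0,0,-25,0],[0,0,0,-56,2],[0,-12,22,-56,4],[0,-26,48,-56,8],[0,-42,78,-56,12],[0,-58,108,-56,16],[0,-74,138,-56,19.5],[0,-88,166,-56,19.5],[0,-98,184,-56,19.5],[0,-101.4,190,-56,19.5]],
  ],
  newtons=8,
)

```text
clock: 11.4
eef_pos: [620.5, -114.9, 160.0]
eef_rot: [3.141, -0.001, -0.027]
wrist_force: [0.9, -0.0, -2.4]
finger_gap: 49.7
```

```bash
python3 - <<'E'
from h import *
s=manip.read_state();c=manip.camera("wrist");print(*st(s));g=dock((597.2,-272.5),-1.5)
print(g(0,60,16),rel(s,(621,-113,150),-1.5))
im=c["img"].copy();overlay(im,c,s,g)
d=manip.camera("side");u,v=np.int32(proj(d,s["eef_pos"]))
cv2.imwrite("pics/v11.png",np.hstack([im[130:380,180:480],cv2.resize(d["img"][v-30:v+32,u-50:u+50],(400,250),interpolation=cv2.INTER_CUBIC)])[:,:,::-1])
E
```

```text
11.4 [ 620.5 -114.9  160. ] [ 1.7998e+02 -4.0000e-02 -1.5600e+00] F [ 0.9 -0.  -2.4] gap 49.7 q [-0.24  0.52  1.33 -0.    1.28  1.36]
[ 601.38831173 -112.554828     16.        ] [ 0.5 -1.9 10.  -0.1]
```

View pics/v11.png

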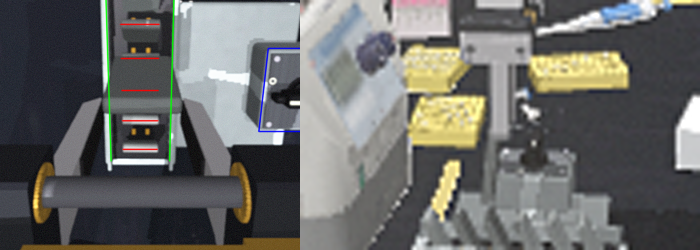

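Call:
send_rows(
  series=[
    [[0,0.5,-1.5,5,0],[0,0.8,-1.5,12,0],[0,2,-1.5,18,0],[0,3,-1.5,24,0],[0,4,-1.5,29,0],[0,5,-1.5,34,0],[0,6,-1.5,39,0],[0,7,-1.5,44,0],[0,8,-1.5,48,0],[0,8,-1.5,48,0]],
  ],
  newtons=3,
)

```text
clock: 12.5
eef_pos: [628.7, -111.5, 110.8]
eef_rot: [-3.141, 0.001, -0.025]
wrist_force: [-0.4, -0.1, -1.2]
finger_gap: 50.2
```

```bash
python3 - <<'E'
from h import *
s=manip.read_state();c=manip.camera("wrist");print(*st(s))
save(c,"ins1")
hsv=c["img"][:, 320];print([int(v) for v in hsv[100:310:6].mean(1)])
E
```

```text
12.5 [ 628.7 -111.5  110.8] [-1.7999e+02  4.0000e-02 -1.4300e+00] F [-0.4 -0.1 -1.2] gap 50.2 q [-0.23  0.59  1.35  0.    1.2   1.36]
[47, 208, 253, 251, 167, 238, 121, 100, 103, 54, 33, 89, 121, 62, 62, 39, 31, 60, 65, 68, 68, 68, 69, 66, 73, 104, 99, 98, 28, 53, 181, 184, 22, 18, 48]
```

Call:
send_rows(
  series=[
    [[0,1,0.8,5,0],[0,2,0.8,10,0],[0,3,0.8,15,0],[0,4,0.8,20,0],[0,4,0.8,23,0],[0,4,0.8,25,0],[0,4,0.8,25,0]],
  ],
)

```text
clock: 13.25
eef_pos: [632.6, -112.8, 86.0]
eef_rot: [3.141, 0.001, -0.025]
wrist_force: [1.3, 0.6, 0.0]
finger_gap: 50.2
```

```bash
python3 - <<'E'
from h import *
s=manip.read_state();c=manip.camera("wrist");print(*st(s))
d=manip.camera("side");u,v=np.int32(proj(d,(640,-112,60)))
cv2.imwrite("pics/v13.png",np.hstack([c["img"][80:330,180:480],cv2.resize(d["img"][v-30:v+32,u-50:u+50],(400,250),interpolation=cv2.INTER_CUBIC)])[:,:,::-1])
E
```

```text
13.25 [ 632.6 -112.8   86. ] [ 1.7998e+02  3.0000e-02 -1.4400e+00] F [1.3 0.6 0. ] gap 50.2 q [-0.23  0.62  1.36 -0.    1.16  1.36]
```

View pics/v13.png

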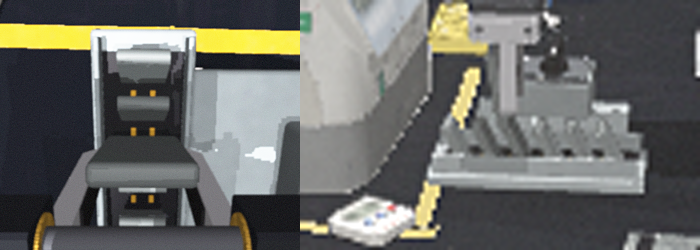

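Call:
send_rows(
  series=[
    [[1,0,0,0,0],[1,0,0,0,0],[1,0,0,0,0],[1,0,0,0,0],[1,0,0,-40,0],[1,0,0,-80,0],[1,-30,-40,-80,2],[1,-62,-80,-80,4.6],[1,-94,-120,-70,4.6],[1,-120,-155,-60,4.6]],
  ],
)

```text
clock: 14.35
eef_pos: [515.3, 46.6, 146.6]
eef_rot: [-3.141, -0.001, -0.106]
wrist_force: [1.3, 1.3, -0.3]
finger_gap: 93.8
```

Call:
send_rows(
  series=[
    [[1,-18,-23,0,0],[1,-18,-23,0,0],[1,-18,-23,0,0]],
  ],
)

```text
clock: 14.65
eef_pos: [501.4, 70.3, 146.8]
eef_rot: [3.142, -0.001, -0.104]
wrist_force: [-0.4, -0.2, -0.2]
finger_gap: 94.0
```

```bash
cat >> h.py <<'E'
def plan(s,L,d=31,z=10):
    """approach for a logger (x,y,yaw): grip d mm from centre towards +x"""
    a=np.radians(L[2]);return rel(s,(L[0]+d*np.cos(a),L[1]+d*np.sin(a),z),L[2])
E
python3 - <<'E'
from h import *
s=manip.read_state();c=manip.camera("wrist");print(*st(s))
L=loggers(c,s);print(L)
t=manip.camera("top");print("top",loggers(t))
for l in L: print(l,plan(s,l))
m=t["img"];r=cv2.resize(m[160:235,340:430,::-1],None,fx=6,fy=6,interpolation=cv2.INTER_CUBIC);cv2.imwrite("pics/t2.png",r)
E
```

```text
14.65 [501.4  70.3 146.8] [ 1.80e+02 -5.00e-02 -5.98e+00] F [-0.4 -0.2 -0.2] gap 94.0 q [ 0.07  0.27  1.72 -0.    1.15  1.74]
[(467.6, 70.7, -6.8, 77, 49), (510.8, 345.3, -12.2, 83, 49), (633.8, 244.8, 11.2, 83, 49)]
top [(509.4, 348.4, -12.3, 85, 51), (565.6, 527.0, -72.3, 66, 65), (633.6, 246.9, 11.3, 85, 51), (761.2, 25.4, 59.7, 69, 69), (929.3, 940.2, 88.6, 71, 61), (1159.1, 800.4, 88.7, 68, 66), (1191.1, 604.4, -0.5, 96, 68)]
(467.6, 70.7, -6.8, 77, 49) [ -2.8   3.6 136.8   0.8]
(510.8, 345.3, -12.2, 83, 49) [  11.4 -271.1  136.9    6.2]
(633.8, 244.8, 11.2, 83, 49) [ 143.  -196.5  137.   -17.2]
```

Call:
send_rows(
  series=[
    [[1,-4,3.4,50,0.6],[1,-4,3.4,100,0.6],[1,-4,3.4,130,0.6],[1,-4,3.4,134,0.6],[0,-4,3.4,134,0.6],[0,-4,3.4,134,0.6],[0,-4,3.4,134,0.6],[0,-4,3.4,134,0.6],[0,-4,3.4,134,0.6],[0,-4,3.4,134,0.6]],
  ],
  newtons=4,
)

```text
clock: 15.75
eef_pos: [497.1, 67.2, 12.8]
eef_rot: [-3.141, -0.001, -0.116]
wrist_force: [0.3, -0.5, 4.0]
finger_gap: 49.9
```

Call:
send_rows(
  series=[
    [[0,0,0,0,0],[0,0,0,0,0],[0,0,0,0,0],[0,0,0,-15,0],[0,0,0,-30,0],[0,0,0,-45,0],[0,0,0,-60,0],[0,0,0,-75,0],[0,0,0,-90,0],[0,0,0,-90,0]],
  ],
)

```text
clock: 16.75
eef_pos: [497.6, 67.3, 103.9]
eef_rot: [-3.141, -0.003, -0.116]
wrist_force: [0.1, -0.2, -1.0]
finger_gap: 49.8
```

Call:
send_rows(
  series=[
    [[0,0,0,0,0],[0,0,0,-20,0],[0,0,0,-40,0],[0,0,0,-40,0]],
  ],
  newtons=3,
)

```text
clock: 17.15
eef_pos: [497.6, 67.2, 143.4]
eef_rot: [-3.141, -0.002, -0.116]
wrist_force: [-0.0, 0.0, -1.7]
finger_gap: 49.8
```

```bash
python3 - <<'E'
from h import *
s=manip.read_state();c=manip.camera("wrist");print(*st(s));save(c,"hang2")
# compare with the known vertical hang: bright rows along the column
for n in("hang2","ins1"):
    im=cv2.imread(f"pics/{n}.png");print(n,[int(v) for v in im[150:310:6,315:325].mean((1,2))])
for d in manip.silhouettes("logger0_c",c)[:4]: print(d["rect"],round(d["conf"],2))
a=cv2.imread("pics/hang2.png")[130:400,160:480];b=cv2.imread("pics/t2.png")[:,:];cv2.imwrite("pics/v14.png",np.hstack([a,cv2.resize(b,(324,270))]))
E
```

```text
17.15 [497.6  67.2 143.4] [-1.7998e+02 -1.3000e-01 -6.6400e+00] F [-0.   0.  -1.7] gap 49.8 q [0.06 0.26 1.74 0.   1.14 1.75]
hang2 [22, 19, 20, 20, 20, 20, 21, 21, 28, 34, 32, 49, 49, 102, 122, 91, 31, 30, 31, 30, 31, 33, 33, 33, 39, 38, 43]
ins1 [101, 36, 64, 112, 102, 62, 62, 34, 63, 67, 68, 68, 69, 69, 69, 68, 93, 100, 99, 82, 24, 72, 212, 63, 35, 37, 42]
[447.3, 0.7, 192.7, 181.4] 0.71
[284.0, 211.3, 77.4, 33.2] 0.7
[233.2, 283.8, 46.7, 58.8] 0.59
```

View pics/v14.png

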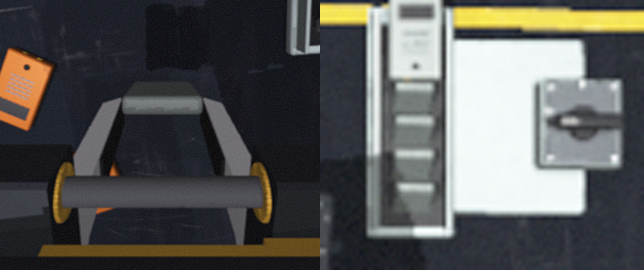

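Call:
send_rows(
  series=[
    [[0,0,0,30,0],[0,2,0,55,0],[0,10,0,60,0],[0,20,0,62,0],[0,30,0,63.5,0],[0,40,0,64.5,0],[0,50,0,66,0],[0,60,0,67,0],[0,70,0,67.5,0],[0,70,0,67.5,0]],
  ],
)

```text
clock: 18.25
eef_pos: [567.7, 58.9, 75.1]
eef_rot: [-3.141, -0.001, -0.116]
wrist_force: [0.7, -0.7, 2.7]
finger_gap: 49.7
```

```bash
cat >> h.py <<'E'
def held(c,s,v=True):
    """rows of the held slab in the wrist image: best silhouette centred between the fingers"""
    for d in manip.silhouettes("logger0_c",c):
        x,y,w,h=d["rect"]
        if abs(x+w/2-322)<25 and w>60: print("held rect",np.round(d["rect"],1),round(d["conf"],2))
    g=c["img"][120:300:4,300:345].mean(1);print("rows120+4k",[int(t.mean()) for t in g])
E
python3 - <<'E'
from h import *
s=manip.read_state();c=manip.camera("wrist");print(*st(s));save(c,"lean2");held(c,s);tilt(s,c)
d=manip.camera("side")
u,v=proj(d,s["eef_pos"]);print(u,v)
for k in manip.silhouettes("logger0_c",d):
    ys,xs=np.nonzero(k["pixels"]);print(np.round(k["rect"],1),round(k["conf"],2),cv2.minAreaRect(np.float32(np.c_[xs,ys])))
E
```

```text
18.25 [567.7  58.9  75.1] [-1.7999e+02 -7.0000e-02 -6.6600e+00] F [ 0.7 -0.7  2.7] gap 49.7 q [ 0.04  0.49  1.6  -0.    1.05  1.73]
held rect [283.7 224.6  79.   24. ] 0.62
rows120+4k [43, 42, 41, 41, 41, 42, 41, 35, 27, 24, 25, 24, 25, 24, 24, 24, 24, 24, 24, 24, 24, 24, 24, 23, 21, 21, 80, 123, 131, 139, 102, 32, 52, 37, 37, 36, 37, 37, 37, 36, 37, 37, 37, 37, 36]
0 339; 15 318; 30 297; 45 275; 60 253; 75 232; 90 211; 319.2320709019966 209.17698943860543
[361.4 233.5  22.9   7.1] 0.75 ((372.5310363769531, 237.87242126464844), (8.636731147766113, 23.003599166870117), 85.2363510131836)
```

Call:
send_rows(
  series=[
    [[0,0,0,0,0],[0,0,0,0,0],[0,0,0,-20,0],[0,0,0,-55,0],[0,0,0,-100,0],[0,15,40,-100,-2],[0,30,80,-100,-4],[0,45,120,-100,-5.2],[0,57,155,-100,-5.2],[0,60.4,164.5,-100,-5.2]],
  ],
  newtons=15,
)

```text
clock: 19.45
eef_pos: [607.0, -114.4, 174.0]
eef_rot: [-3.141, 0.002, -0.028]
wrist_force: [-0.4, 0.4, -1.6]
finger_gap: 49.9
```

```bash
python3 - <<'E'
from h import *
s=manip.read_state();c=manip.camera("wrist");print(*st(s));held(c,s)
print("entry",rel(s,(591.7,-112,139.3),-1.5),"final",rel(s,(568.5,-111.6,89.4),-1.5))
d=manip.camera("side");t=manip.camera("top")
m=d["img"];u,v=np.int32(proj(d,(s["eef_pos"]-[0,0,40])));print(u,v)
a=cv2.resize(m[v-28:v+34,u-40:u+40],(480,372),interpolation=cv2.INTER_CUBIC);u,v=np.int32(proj(t,(620,-112,60)))
b=cv2.resize(t["img"][v-31:v+31,u-25:u+25],(300,372),interpolation=cv2.INTER_CUBIC)
cv2.imwrite("pics/v15.png",np.hstack([a,b])[:,:,::-1])
E
```

```text
19.45 [ 607.  -114.4  174. ] [-1.7999e+02  1.1000e-01 -1.6100e+00] F [-0.4  0.4 -1.6] gap 49.9 q [-0.25  0.48  1.36 -0.    1.3   1.35]
held rect [282.1 224.3  81.4  25.4] 0.63
rows120+4k [246, 244, 224, 235, 236, 215, 232, 161, 125, 111, 125, 123, 92, 105, 65, 62, 66, 47, 70, 63, 105, 99, 65, 78, 43, 54, 78, 120, 128, 134, 99, 38, 44, 36, 117, 182, 78, 63, 158, 249, 35, 42, 43, 42, 42]
entry [-15.3  -1.9  34.7  -0.1] final [-38.4  -1.7  84.7  -0.1]
311 178
```

View pics/v15.png

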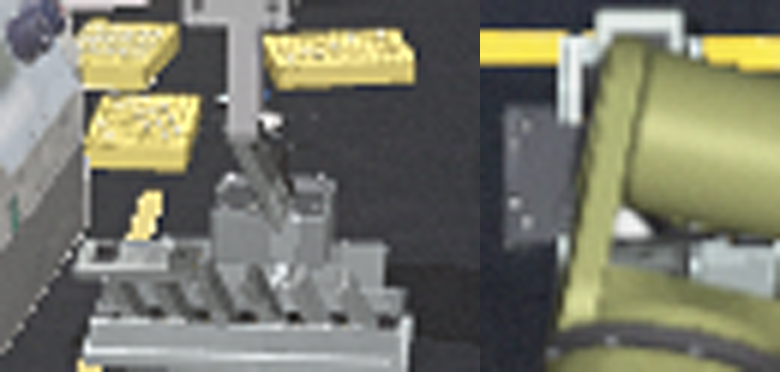

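Call:
send_rows(
  series=[
    [[0,-6,-1.9,14,0],[0,-13,-1.9,29,0],[0,-15.3,-1.9,34.7,0],[0,-18,-1.9,40,0],[0,-20.5,-1.9,46,0],[0,-23.3,-1.9,52,0],[0,-26,-1.9,58,0],[0,-28.8,-1.9,64,0],[0,-31.6,-1.9,70,0],[0,-31.6,-1.9,70,0]],
  ],
  newtons=8,
)

```text
clock: 20.65
eef_pos: [575.1, -108.6, 104.0]
eef_rot: [-3.141, 0.002, -0.025]
wrist_force: [-1.4, 0.5, -0.8]
finger_gap: 50.0
```

Call:
send_rows(
  series=[
    [[0,-2,1.5,5,0],[0,-4.5,2.5,10,0],[0,-6.6,2.5,14.5,0],[0,-6.6,2.5,14.5,0],[0,-6.6,2.5,16,0],[0,-6.6,2.5,16,0]],
  ],
  newtons=4,
)

```text
clock: 21.25
eef_pos: [569.2, -110.9, 88.9]
eef_rot: [3.142, 0.0, -0.025]
wrist_force: [-1.0, -0.0, -1.2]
finger_gap: 49.6
```

Call:
send_rows(
  series=[
    [[1,0,0,1,0],[1,0,0,1,0],[1,0,0,1,0],[1,0,0,1,0],[1,0,0,1,0],[1,0,0,1,0],[1,5,0,-10,0],[1,10,0,-50,0],[1,10,0,-100,0],[1,-10,-60,-100,0]],
  ],
)

```text
clock: 22.25
eef_pos: [567.8, -66.5, 196.2]
eef_rot: [3.139, -0.011, -0.03]
wrist_force: [1.8, 1.5, -0.0]
finger_gap: 94.3
```

Call:
send_rows(
  series=[
    [[1,-40,-50,0,0],[1,-60,-100,0,0],[1,-60,-140,0,0],[1,-60,-140,0,0]],
  ],
)

```text
clock: 22.65
eef_pos: [507.5, 82.1, 190.4]
eef_rot: [-3.141, -0.002, -0.021]
wrist_force: [-0.7, 0.2, -0.1]
finger_gap: 93.7
```

```bash
python3 - <<'E'
from h import *
s=manip.read_state();c=manip.camera("wrist");print(*st(s));save(c,"w6")
print("wrist h65",loggers(c,s,65));print("wrist h12",loggers(c,s))
t=manip.camera("top");save(t,"t6")
print("top65",loggers(t,None,65));print("top",loggers(t))
for n,q,z in(("w",c,s),("t",t,None)):
    for k in manip.silhouettes("logger0_c",q):
        ys,xs=np.nonzero(k["pixels"]);P=np.float32([ray(q,u,v,65,z)[:2] for u,v in zip(xs,ys)]);(x,y),_,_=r=cv2.minAreaRect(P);B=cv2.boxPoints(r)
        print(n,round(k["conf"],2),np.round(k["rect"]),"c65",np.round((x,y),1),np.round(r[1]),round(r[2],1),"col",c["img"][ys,xs].mean(0).round() if n=="w" else t["img"][ys,xs].mean(0).round())
E
```

```text
22.65 [507.5  82.1 190.4] [-1.7995e+02 -9.0000e-02 -1.2200e+00] F [-0.7  0.2 -0.1] gap 93.7 q [0.09 0.24 1.65 0.   1.25 1.68]
wrist h65 [(521.6, 305.5, -12.1, 70, 42), (626.2, 220.4, 11.2, 70, 42)]
wrist h12 [(510.6, 345.9, -12.1, 83, 49), (633.9, 245.5, 11.2, 83, 49)]
top65 [(508.1, 339.0, -12.3, 82, 49), (628.6, 241.0, 11.3, 83, 49), (752.2, 26.2, 59.7, 67, 67), (915.2, 912.9, 88.6, 69, 59), (1138.0, 777.4, 88.7, 66, 64), (1169.0, 587.4, -0.5, 93, 66)]
top [(509.3, 348.1, -12.3, 85, 50), (565.0, 526.7, -64.7, 65, 65), (633.6, 246.9, 11.3, 85, 51), (761.2, 25.4, 59.7, 69, 69), (929.3, 940.2, 88.6, 71, 61), (1159.1, 800.4, 88.7, 68, 66), (1191.1, 604.4, -0.5, 96, 68)]
w 0.84 [241. 257.  50.  50.] c65 [406.6 147.1] [64. 46.] 12.4 col [153.  91.  50.]
w 0.66 [468. 118.  98.  47.] c65 [ 565.1 -109.6] [40. 95.] 7.5 col [105. 110. 111.]
w 0.55 [439.   2. 201. 194.] c65 [ 592.7 -138.4] [191. 177.] 88.3 col [159. 163. 165.]
t 0.73 [279. 252.  16.  24.] c65 [367.1 169.4] [82. 29.] 6.3 col [186. 133.  96.]
t 0.5 [357. 199.  17.  15.] c65 [ 563.6 -110.5] [48. 41.] 88.5 col [121. 128. 126.]
t 0.41 [351. 163.  72.  66.] c65 [ 597.6 -185.1] [236. 216.] 88.3 col [183. 189. 189.]
```

```bash
python3 - <<'E'
from h import *
t=cv2.imread("pics/t6.png").mean(2)
c=manip.camera("top")
for z in (60,70): print("v->x",z,{v:round(float(ray(c,366,v,z)[0])) for v in (150,160,170,180,190)},"u->y",{u:round(float(ray(c,u,170,z)[1])) for u in(355,360,370,375,380)})
for v in range(144,206): print(v," ".join(f"{int(x)//10:2d}" for x in t[v,350:380]))
E
```

```text
v->x 60 {150: 750, 160: 715, 170: 681, 180: 646, 190: 612} u->y {355: -77, 360: -94, 370: -128, 375: -146, 380: -163}
v->x 70 {150: 748, 160: 714, 170: 680, 180: 645, 190: 611} u->y {355: -76, 360: -93, 370: -127, 375: -144, 380: -161}
144  8  8  8  7  7  7  7  7  7  7  7  8  7  7  7  7  8  7  7  7  9 11 10 11 11 12 13 13 13 15
145  6  7  8  8  7  7  7  7  7  7  7  7  7  7  7  7  7  7  7  7  7  7  7  8  9  9  9 10 10 11
146  5  4  7  6  6  6  6  6  8  9  9  8  7  7  7  7  7  7  7  7  7  7  7  7  7  7  7  7  7  8
147  5  5  5  4  5  5  5  5  7  7  7  6  6  6  6  6  9  9  9  8  7  7  7  7  7  7  7  7  7  7
148  5  5  4  5  5  5  4  5  5  5  4  5  5  5  5  5  7  8  7  6  5  5  5  5  9 10  9  9  8  7
149  5  5  5  5  5  4  5  5  5  4  5  5  5  5  5  5  5  5  5  5  5  5  4  4  7  7  7  7  6  6
150  4  5  5  5  5  5  5  4  5  5  5  5  4  4  5  5  4  5  5  5  5  4  4  5  4  5  5  5  5  5
151  5  5  5  5  5  5  5  4  5  4  5  5  5  5  5  5  5  4  4  5  5  5  5  5  5  5  5  5  5  5
152  5  5  5  5  5  5  5  5  5  5  5  4  5  5  5  5  5  4  4  5  5  4  5  5  5  5  5  4  5  5
153  5  5  5  5  5
[... 4263 characters left out ...]
 16 15 15 16 15 15 15 14  9 18 17 23 24 24
199  5  5  5 19 17 21 16  5  6  8 15 18 18 18 18 17 18 17 17 17 17 17 17 17 11 14 16 23 24 24
200  5  5  5 18 16 18 14  4  4  8 16 19 19 19 19 19 19 19 19 19 19 19 19 19 12 15 15 23 24 24
201  4  4  4 14 13 18 14  5  4  8 14 16 16 16 16 16 16 16 16 16 16 16 16 16 10 15 15 23 24 24
202  3  3  4 11 11 18 14  4  4  9 13 11 11 10 10 10 11 10 10 10 10 10 12 13  9 21 19 23 24 24
203  3  3  4 11 11 15 11  4  5 10 13 10  6  5  5  5  5  6  6  5  5  6 11 12  7 22 21 23 24 24
204  3  3  3 11 11 12  9  4  4 10 13  9  3  3  3  3  4  3  3  3  3  5 11 11  6 22 20 23 24 24
205  3  3  3 11 11 13 10  4  4  8 12 12 11 11 11 10 10 10  9  8  8 10 12 10  5 22 20 23 24 24
```

Call:
send_rows(
  series=[
    [[1,30,40,0,0],[1,60,80,0,0],[1,90,120,0,0],[1,120,160,0,0],[1,146,193,0,0.3],[1,146,193,40,0.3],[1,146,193,80,0.3],[1,146,193,80,0.3],[1,146,193,80,0.3]],
  ],
)

```text
clock: 23.8
eef_pos: [649.2, -119.6, 109.8]
eef_rot: [-3.142, 0.0, -0.032]
wrist_force: [0.7, -0.0, 1.0]
finger_gap: 93.9
```

```bash
python3 - <<'E'
from h import *
s=manip.read_state();c=manip.camera("wrist");print(*st(s))
for k in manip.silhouettes("logger0_c",c):
    ys,xs=np.nonzero(k["pixels"]);P=np.float32([ray(c,u,v,71,s)[:2] for u,v in zip(xs,ys)]);r=cv2.minAreaRect(P)
    print(round(k["conf"],2),np.round(k["rect"]),np.round(r[0],1),np.round(r[1]),round(r[2],1),c["img"][ys,xs].mean(0).round())
g=c["img"].mean(2)
print("col322 rows",[int(x) for x in g[40:300:4,322]]);print("row200 cols",[int(x) for x in g[200,240:400:4]])
print({v:round(float(ray(c,322,v,71,s)[0])) for v in range(80,300,40)},{u:round(float(ray(c,u,200,71,s)[1])) for u in range(240,400,40)})
E
```

```text
23.8 [ 649.2 -119.6  109.8] [-1.80e+02  2.00e-02 -1.81e+00] F [ 0.7 -0.   1. ] gap 93.9 q [-0.24  0.64  1.28 -0.    1.23  1.36]
col322 rows [137, 148, 59, 72, 72, 72, 74, 90, 49, 39, 43, 37, 41, 43, 45, 40, 38, 40, 41, 23, 20, 205, 247, 247, 245, 193, 112, 102, 93, 95, 93, 228, 226, 221, 97, 131, 97, 121, 116, 97, 124, 96, 120, 120, 117, 118, 119, 98, 103, 110, 142, 40, 43, 94, 38, 20, 64, 149, 221, 110, 93, 76, 25, 51, 52]
row200 cols [40, 31, 40, 33, 32, 31, 34, 35, 229, 197, 76, 116, 121, 124, 117, 124, 123, 123, 121, 122, 126, 121, 122, 123, 120, 121, 117, 38, 71, 162, 137, 160, 161, 159, 159, 159, 160, 199, 197, 198]
{80: 751, 120: 726, 160: 698, 200: 669, 240: 637, 280: 603} {240: -60, 280: -90, 320: -119, 360: -149}
```

Call:
send_rows(
  series=[
    [[1,0,-4,20,0],[1,0,-4,40,0],[1,0,-4,40,0],[0,0,-4,40,0],[0,0,-4,40,0],[0,0,-4,40,0],[0,0,-4,40,0],[0,0,-4,40,0],[0,0,-4,40,0],[0,0,-4,40,0]],
  ],
  newtons=20,
)

```text
clock: 24.9
eef_pos: [649.4, -114.6, 69.1]
eef_rot: [3.142, -0.0, -0.03]
wrist_force: [-0.7, 0.3, 2.0]
finger_gap: 49.7
```

Call:
send_rows(
  series=[
    [[0,0,0,0,0],[0,0,0,-15,0],[0,0,0,-30,0],[0,0,0,-50,0],[0,-20,-30,-50,0],[0,-45,-60,-50,0],[0,-70,-95,-50,0],[0,-95,-130,-50,0],[0,-115,-160,-40,0],[0,-115,-175,-30,0]],
  ],
)

```text
clock: 25.9
eef_pos: [538.6, 66.0, 100.5]
eef_rot: [-3.141, -0.002, -0.029]
wrist_force: [1.4, -0.2, -1.0]
finger_gap: 49.6
```

```bash
python3 - <<'E'
from h import *
s=manip.read_state();c=manip.camera("wrist");print(*st(s))
g=c["img"].mean(2);print("col322 rows",[int(x) for x in g[40:320:4,322]])
for k in manip.silhouettes("logger0_c",c): print(round(k["conf"],2),np.round(k["rect"]))
for a in(-30,-20,-10,0,10,20):
    p=(72*np.cos(np.radians(a)),0,8-72*np.sin(np.radians(a)),1);q=np.linalg.inv(c["T_tool_cam"])@p;print(a,round(q[1]/q[2]*f(c)+c["cy"]),round(50*f(c)/q[2]),end="; ")
E
```

```text
25.9 [538.6  66.  100.5] [-1.7998e+02 -1.0000e-01 -1.6400e+00] F [ 1.4 -0.2 -1. ] gap 49.6 q [0.05 0.4  1.66 0.   1.07 1.65]
col322 rows [41, 44, 47, 42, 40, 45, 43, 47, 43, 44, 47, 47, 52, 48, 47, 41, 44, 44, 47, 31, 35, 188, 249, 250, 248, 241, 188, 105, 104, 100, 102, 104, 98, 143, 230, 183, 132, 106, 131, 112, 131, 104, 128, 101, 128, 104, 128, 124, 129, 119, 27, 25, 85, 103, 102, 38, 38, 33, 39, 39, 40, 36, 37, 34, 41, 39, 39, 57, 72, 86]
0.87 [494. 165. 144.  49.]
0.72 [248. 344.  24.  32.]
-30 140 70; -20 133 74; -10 129 79; 0 128 85; 10 130 91; 20 137 98;
```

Call:
send_rows(
  series=[
    [[0,0,0,40,0],[0,0,0,75,0],[0,0,0,86,0],[0,0,0,89,0],[0,0,0,89,0],[1,0,0,89,0],[1,0,0,89,0],[1,0,0,89,0],[1,0,0,89,0],[1,0,0,85,0]],
  ],
)

```text
clock: 27.0
eef_pos: [539.5, 63.9, 13.9]
eef_rot: [3.142, 0.001, -0.03]
wrist_force: [0.7, 0.1, 0.4]
finger_gap: 86.4
```

```bash
python3 - <<'E'
from h import *
s=manip.read_state();c=manip.camera("wrist");print(*st(s))
print(loggers(c,s));save(c,"w7")
t=manip.camera("top");print("top",loggers(t))
E
```

```text
27.0 [539.5  63.9  13.9] [ 1.80e+02  3.00e-02 -1.74e+00] F [0.7 0.1 0.4] gap 86.4 q [ 0.05  0.54  1.7  -0.    0.9   1.65]
[(490.9, 260.8, -27.2, 102, 48), (574.9, 62.8, -1.7, 82, 49), (625.8, 222.7, -17.7, 85, 35)]
top [(509.3, 348.1, -12.3, 85, 50), (565.0, 526.7, -64.6, 65, 65), (633.5, 246.9, 11.3, 85, 51), (761.2, 25.4, 59.7, 69, 69), (929.3, 940.2, 88.6, 71, 61), (1159.1, 800.4, 88.7, 68, 66)]
```

Call:
send_rows(
  series=[
    [[1,30,0.8,0,0],[1,64,0.8,1,0],[1,64,0.8,1,0],[0,64,0.8,1,0],[0,64,0.8,1,0],[0,64,0.8,1,0],[0,64,0.8,1,0],[0,64,0.8,1,0],[0,64,0.8,1,0],[0,64,0.8,1,0]],
  ],
  newtons=4,
)

```text
clock: 28.1
eef_pos: [603.6, 61.2, 13.1]
eef_rot: [-3.142, 0.0, -0.03]
wrist_force: [-0.7, 0.5, 0.9]
finger_gap: 49.7
```

Call:
send_rows(
  series=[
    [[0,0,0,0,0],[0,-0.7,0,-9,0],[0,-2.5,0,-18.6,0],[0,-5.6,0,-27,0],[0,-9.6,0,-36,0],[0,-15,0,-44,0],[0,-21,0,-51,0],[0,-30,0,-58,0],[0,-38,0,-62.5,0],[0,-38,0,-62.5,0]],
  ],
  newtons=3,
)

```text
clock: 29.1
eef_pos: [564.9, 62.4, 76.2]
eef_rot: [-3.142, -0.001, -0.03]
wrist_force: [0.1, 0.2, -1.1]
finger_gap: 49.8
```

```bash
python3 - <<'E'
from h import *
s=manip.read_state();c=manip.camera("wrist");print(*st(s));held(c,s);save(c,"lean3")
E
```

```text
29.1 [564.9  62.4  76.2] [-1.80e+02 -3.00e-02 -1.73e+00] F [ 0.1  0.2 -1.1] gap 49.8 q [0.05 0.49 1.6  0.   1.05 1.65]
rows120+4k [43, 42, 41, 41, 41, 41, 41, 40, 35, 27, 25, 25, 24, 24, 24, 24, 25, 24, 24, 24, 24, 24, 24, 23, 21, 22, 81, 121, 128, 137, 101, 40, 69, 91, 37, 37, 38, 37, 38, 38, 38, 38, 37, 38, 37]
```

Call:
send_rows(
  series=[
    [[0,0,0,0,0],[0,0,0,0,0],[0,0,0,-20,0],[0,0,0,-55,0],[0,0,0,-99,0],[0,20,42,-99,0],[0,40,84,-99,0],[0,60,126,-99,0],[0,76,162,-99,0],[0,81,173,-99,0]],
  ],
  newtons=15,
)

```text
clock: 30.2
eef_pos: [641.9, -116.6, 173.5]
eef_rot: [3.141, 0.001, -0.033]
wrist_force: [0.4, -0.1, -1.6]
finger_gap: 49.9
```

Call:
send_rows(
  series=[
    [[0,0,0,0,0],[0,0,0,0,0]],
  ],
)

```text
clock: 30.4
eef_pos: [641.1, -112.0, 174.1]
eef_rot: [-3.141, 0.001, -0.03]
wrist_force: [-0.3, -0.2, -1.0]
finger_gap: 49.9
```

```bash
python3 - <<'E'
from h import *
s=manip.read_state();c=manip.camera("wrist");print(*st(s));held(c,s)
a=np.radians(25);xf,yf=569.4,-111.7
for l in(168.5,128.5,89,74.5): print(l,rel(s,(xf+l*np.sin(a),yf-.026*l*np.sin(a),16+l*np.cos(a)+6.8),-1.5))
E
```

```text
30.4 [ 641.1 -112.   174.1] [-1.7998e+02  4.0000e-02 -1.7100e+00] F [-0.3 -0.2 -1. ] gap 49.9 q [-0.23  0.56  1.25  0.    1.34  1.37]
rows120+4k [204, 251, 251, 208, 151, 209, 124, 71, 69, 72, 59, 61, 81, 119, 99, 67, 68, 56, 60, 73, 88, 117, 79, 76, 47, 59, 84, 120, 127, 136, 100, 43, 66, 103, 58, 92, 88, 183, 209, 155, 52, 103, 178, 87, 139]
168.5 [-0.4  1.5 -1.4 -0.2]
128.5 [-17.3   1.6  34.9  -0.2]
89 [-34.    1.7  70.7  -0.2]
74.5 [-40.1   1.7  83.8  -0.2]
```

Call:
send_rows(
  series=[
    [[0,-7,1.5,14,0],[0,-14,1.5,28,0],[0,-17.3,1.5,35,0],[0,-20,1.5,41,0],[0,-23,1.5,47,0],[0,-25.8,1.5,53,0],[0,-28.6,1.5,59,0],[0,-31.4,1.5,65,0],[0,-34,1.5,70.7,0],[0,-34,1.5,70.7,0]],
  ],
  newtons=8,
)

```text
clock: 31.5
eef_pos: [606.7, -113.5, 102.8]
eef_rot: [-3.141, 0.001, -0.031]
wrist_force: [-0.2, 0.3, -1.1]
finger_gap: 49.8
```

Call:
send_rows(
  series=[
    [[0,-2,0,4,0],[0,-4,0,8.5,0],[0,-6,0,13,0],[0,-6,0,13,0],[0,-6.5,0,14.5,0],[0,-6.5,0,14.5,0]],
  ],
  newtons=4,
)

```text
clock: 32.1
eef_pos: [601.1, -113.4, 89.7]
eef_rot: [3.141, -0.001, -0.03]
wrist_force: [0.6, -0.8, 2.0]
finger_gap: 50.4
```

```bash
python3 - <<'E'
from h import *
s=manip.read_state();c=manip.camera("wrist");print(*st(s));held(c,s)
E
```

```text
32.1 [ 601.1 -113.4   89.7] [ 1.7999e+02 -6.0000e-02 -1.7400e+00] F [ 0.6 -0.8  2. ] gap 50.4 q [-0.25  0.56  1.46  0.    1.13  1.35]
held rect [280.  271.8  78.3  18.1] 0.81
rows120+4k [114, 76, 50, 177, 237, 215, 122, 101, 100, 96, 63, 37, 37, 61, 78, 115, 119, 85, 61, 60, 46, 34, 55, 50, 25, 82, 82, 114, 120, 124, 93, 36, 62, 57, 32, 82, 102, 89, 89, 100, 105, 104, 74, 54, 91]
```

Call:
send_rows(
  series=[
    [[1,0,0,0,0],[1,0,0,0,0],[1,0,0,0,0],[1,0,0,0,0],[1,0,0,0,0],[1,3,0,-10,0],[1,5,0,-50,0],[1,5,0,-95,0],[1,5,-48,-95,0],[1,10,-96,-95,0]],
  ],
)

```text
clock: 33.2
eef_pos: [614.2, -17.4, 186.7]
eef_rot: [3.141, -0.003, -0.033]
wrist_force: [0.1, 0.1, -0.9]
finger_gap: 94.0
```

Call:
send_rows(
  series=[
    [[1,5,-48,0,-3],[1,15,-96,0,-6],[1,25,-144,20,-9],[1,32,-192,40,-12],[1,38,-240,50,-13],[1,42,-268,50,-13],[1,42,-268,50,-13],[1,42,-268,50,-13]],
  ],
)

```text
clock: 34.0
eef_pos: [663.8, 249.4, 134.5]
eef_rot: [3.141, -0.0, 0.198]
wrist_force: [-0.3, -0.3, -0.0]
finger_gap: 93.7
```

```bash
python3 - <<'E'
from h import *
s=manip.read_state();c=manip.camera("wrist");print(*st(s))
L=loggers(c,s);t=manip.camera("top");T=[l for l in loggers(t) if l[1]>40 and l[0]<700];print("top",T)
for l in L: print(l,plan(s,l,31,13))
for k in manip.silhouettes("logger0_c",t): print(np.round(k["rect"]),round(k["conf"],2))
g=t["img"].mean(2)
for v in range(166,206): print(v," ".join(f"{int(x)//10:2d}" for x in g[v,356:376]))
E
```

```text
34.0 [663.8 249.4 134.5] [179.99  -0.    11.32] F [-0.3 -0.3 -0. ] gap 93.7 q [ 0.31  0.73  1.07 -0.    1.34  1.68]
top [(509.3, 348.1, -12.2, 85, 50), (565.5, 527.5, -72.4, 65, 65)]
(609.9, 226.4, 10.9, 81, 49) [-26.4  12.2 121.5   0.4]
[358. 201.  14.  11.] 0.55
166 20 18 18 17 14 14 15 16 16 17 17 17 17 17 16 14 13 18 13 22
167 19 10 11 10  8 10 12 11 12 12 12 12 12 12 12  9  7 10  7 22
168 19  8 10  8  8 11 11 11 12 12 11 12 12 12 11  8  8  9  7 22
169 19  8 10  9  9 11 11 12 12 11 12 11 12 12 10  7  8  9  6 22
170 19  8 10  9  9 11 12 12 12 12 12 12 12 12 11  9  8  9  7 22
171 19  8 10  8 10 12 12 12 12 11 11 12 11 11  9  9  9  9  7 22
172 19  9 10  9 10 11 12 11 12 12 12 12 12 12  9  8  9  8  6 22
173 19  9  9  8  9 15 17 16 15 15 14 12 12 12 11 10  9  8  6 22
174 18  9  9  8  7 18 22 22 21 21 20 20 19 19 19 13  8  8  6 22
175 19  8  9  8  8 15 18 18 18 18 18 18 17 17 18 12  6  7  6 22
176 19  9  9  8  8 11 12 12 12 13 12 13 12 12 13 10  6  7  6 22
177 19  8 10  9  8 11 11 11 12 12 11 12 12 11 11  8  7  8  6 23
178 19  9 10  8  9 11 12 12 12 11 12 11 12 11 11  8  8  8  6 23
179
[... 1024 characters left out ...]
 18  7  8  9 12 11  6  4  5  5  5  5  5  5  5  4 10 13  9 20
196 18  7  8  9 12 12 11 11 11 11 11 11 11 11 10 11 12 12  7 22
197 18  7  8 10 12 12 11 11 11 12 12 12 12 12 12 12 13 10  6 22
198 18  7  7 10 14 15 15 15 15 16 16 16 15 15 16 15 16 15  9 18
199 18  7  8 10 16 18 17 18 18 17 17 17 17 17 17 17 17 17 11 15
200 18  7  7  9 16 18 19 19 19 19 19 19 19 19 19 19 19 19 12 15
201 18  7  8 10 14 16 15 16 16 16 16 16 16 16 16 16 16 16 10 15
202 19  7  8 10 12 12 10 10 10 10 10 10 10 10 10 10 12 13  9 20
203 16  8  7 10 13  9  6  5  5  6  5  5  6  6  6  6 11 12  8 22
204 14  7  6 11 13  8  3  3  3  3  3  3  3  3  3  5 11 11  6 22
205 14  6  7 11 13 11 11 11 11 11 10 10  9  7  8 10 12 10  5 22
```

Call:
send_rows(
  series=[
    [[1,-26,12,0,0.4],[1,-26,12,0,0.4],[1,-26,12,0,0.4],[1,-26,12,0,0.4]],
  ],
)

```text
clock: 34.55
eef_pos: [641.4, 231.8, 135.0]
eef_rot: [-3.141, -0.001, 0.189]
wrist_force: [-0.0, 0.2, -0.2]
finger_gap: 93.9
```

```bash
python3 - <<'E'
from h import *
s=manip.read_state();c=manip.camera("wrist");print(*st(s))
for l in loggers(c,s): print(l,plan(s,l,31,13))
E
```

```text
34.55 [641.4 231.8 135. ] [-1.7999e+02 -7.0000e-02  1.0820e+01] F [-0.   0.2 -0.2] gap 93.9 q [0.29 0.66 1.18 0.   1.3  1.67]
(610.1, 226.6, 11.3, 83, 49) [ -0.9  -1.  122.   -0.5]
```

Call:
send_rows(
  series=[
    [[1,-0.9,-1,50,-0.5],[1,-0.9,-1,100,-0.5],[1,-0.9,-1,118,-0.5],[1,-0.9,-1,122,-0.5],[0,-0.9,-1,122,-0.5],[0,-0.9,-1,122,-0.5],[0,-0.9,-1,122,-0.5],[0,-0.9,-1,122,-0.5],[0,-0.9,-1,122,-0.5],[0,-0.9,-1,122,-0.5]],
  ],
  newtons=4,
)

```text
clock: 35.6
eef_pos: [639.7, 232.9, 12.6]
eef_rot: [-3.142, -0.0, 0.198]
wrist_force: [0.7, -0.3, 2.6]
finger_gap: 50.0
```

Call:
send_rows(
  series=[
    [[0,0,0,0,0],[0,-0.7,0,-9,0],[0,-2.5,0,-18.6,0],[0,-5.6,0,-27,0],[0,-9.6,0,-36,0],[0,-15,0,-44,0],[0,-21,0,-51,0],[0,-30,0,-58,0],[0,-38,0,-62.5,0],[0,-38,0,-62.5,0]],
  ],
  newtons=3,
)

```text
clock: 36.6
eef_pos: [601.7, 225.4, 75.6]
eef_rot: [-3.142, -0.001, 0.198]
wrist_force: [0.1, -0.3, -1.1]
finger_gap: 50.0
```

```bash
python3 - <<'E'
from h import *
s=manip.read_state();c=manip.camera("wrist");print(*st(s));held(c,s)
a=np.radians(25);xf,yf=601.4,-112.5
for l in(168.5,): print(l,rel(s,(xf+l*np.sin(a),yf-.026*l*np.sin(a),16+l*np.cos(a)+6.8),-1.5))
E
```

```text
36.6 [601.7 225.4  75.6] [-1.800e+02 -3.000e-02  1.137e+01] F [ 0.1 -0.3 -1.1] gap 50.0 q [0.3  0.64 1.37 0.   1.14 1.67]
rows120+4k [83, 83, 82, 84, 85, 88, 83, 84, 86, 91, 98, 92, 75, 57, 57, 57, 54, 54, 53, 53, 53, 53, 53, 52, 47, 47, 131, 166, 216, 196, 192, 193, 104, 50, 50, 50, 50, 84, 192, 191, 177, 203, 244, 252, 253]
168.5 [  2.6 347.  -99.9  12.9]
```

Call:
send_rows(
  series=[
    [[0,0,0,-20,0],[0,0,0,-20,0],[0,0,0,-8,0],[0,0,0,0,0],[0,0,0,0,0]],
  ],
)

```text
clock: 37.2
eef_pos: [601.2, 225.0, 71.7]
eef_rot: [3.141, 0.004, 0.198]
wrist_force: [0.6, 0.7, -0.9]
finger_gap: 49.7
```

```bash
python3 - <<'E'
from h import *
s=manip.read_state();c=manip.camera("wrist");print(*st(s));held(c,s);save(c,"lean4")
I=np.linalg.inv(c["T_tool_cam"])
for ph in(30,45,55,65,75,90):
    r=np.radians(ph);u=np.array([-np.cos(r),np.sin(r)]);n=np.array([-np.sin(r),-np.cos(r)]) # tool x,z ; window-face normal (z down)
    o=[]
    for l in(-11,4,21,73):
        p=np.array([0,7])+l*u+6*n;q=I@[p[0],0,p[1],1];o.append(int(round(q[1]/q[2]*f(c)+c["cy"])))
    print(ph,"end,win1,win2,bottom rows",o)
E
```

```text
37.2 [601.2 225.   71.7] [179.98   0.24  11.36] F [ 0.6  0.7 -0.9] gap 49.7 q [0.3  0.64 1.37 0.   1.14 1.67]
rows120+4k [84, 84, 85, 85, 88, 90, 84, 86, 88, 96, 98, 95, 75, 59, 59, 59, 55, 55, 55, 54, 54, 54, 54, 51, 49, 48, 152, 188, 209, 217, 179, 180, 120, 47, 47, 47, 165, 180, 163, 197, 237, 241, 242, 251, 238]
30 end,win1,win2,bottom rows [239, 253, 267, 302]
45 end,win1,win2,bottom rows [244, 253, 261, 280]
55 end,win1,win2,bottom rows [248, 252, 256, 266]
65 end,win1,win2,bottom rows [251, 251, 251, 251]
75 end,win1,win2,bottom rows [254, 250, 246, 237]
90 end,win1,win2,bottom rows [258, 248, 238, 216]
```

Call:
send_rows(
  series=[
    [[0,0,0,-40,0],[0,0,0,-40,0],[0,0,0,-80,0],[0,0,0,-80,0],[0,0,0,-120,0],[0,0,0,-120,0],[0,0,0,-100,0],[0,0,0,-80,0],[0,0,0,-60,0],[0,0,0,-60,0]],
  ],
)

```text
clock: 38.3
eef_pos: [601.0, 224.9, 131.1]
eef_rot: [3.141, 0.005, 0.198]
wrist_force: [-0.5, 0.1, -0.7]
finger_gap: 50.0
```

```bash
python3 - <<'E'
from h import *
s=manip.read_state();c=manip.camera("wrist");print(*st(s));held(c,s)
E
```

```text
38.3 [601.  224.9 131.1] [179.97   0.3   11.36] F [-0.5  0.1 -0.7] gap 50.0 q [0.3  0.58 1.32 0.   1.25 1.67]
rows120+4k [53, 54, 53, 54, 55, 51, 53, 59, 59, 54, 39, 38, 37, 35, 35, 35, 35, 34, 35, 34, 35, 36, 32, 33, 36, 39, 57, 144, 163, 146, 139, 65, 49, 48, 52, 73, 91, 101, 114, 109, 131, 134, 126, 120, 114]
```

```bash
python3 - <<'E'
from h import *
c=manip.camera("wrist");g=c["img"].mean(2);save(c,"lean4b")
for r in(200,215,232,246,256,266,276,290,300): print(r,[int(x) for x in g[r,250:400:5]])
E
```

```text
200 [50, 49, 53, 51, 46, 50, 54, 47, 56, 48, 51, 51, 28, 36, 29, 32, 32, 27, 36, 38, 47, 38, 39, 40, 45, 41, 37, 36, 44, 41]
215 [49, 54, 50, 52, 61, 79, 88, 85, 80, 58, 49, 46, 28, 34, 25, 29, 27, 29, 27, 45, 44, 35, 34, 37, 33, 35, 34, 33, 40, 36]
232 [47, 47, 46, 126, 172, 174, 114, 149, 160, 164, 164, 163, 163, 165, 162, 162, 162, 160, 165, 164, 164, 137, 122, 156, 166, 158, 100, 30, 38, 35]
246 [44, 106, 163, 164, 168, 98, 26, 46, 49, 52, 50, 42, 44, 52, 47, 46, 48, 48, 47, 51, 56, 58, 43, 26, 151, 161, 163, 164, 54, 36]
256 [137, 164, 162, 162, 149, 26, 25, 49, 47, 46, 49, 50, 99, 44, 44, 49, 46, 50, 53, 53, 63, 52, 55, 27, 30, 164, 163, 164, 164, 74]
266 [161, 160, 162, 165, 26, 20, 29, 48, 48, 52, 125, 147, 148, 145, 136, 58, 38, 51, 50, 58, 60, 69, 55, 29, 27, 37, 162, 165, 165, 164]
276 [164, 161, 164, 37, 26, 25, 47, 49, 125, 145, 143, 148, 144, 142, 49, 142, 145, 82, 35, 53, 61, 84, 86, 91, 23, 26, 93, 165, 161, 163]
290 [161, 164, 42, 26, 29, 118, 144, 140, 157, 142, 145, 163, 158, 147, 139, 134, 136, 56, 50, 50, 58, 62, 63, 59, 50, 26, 24, 104, 161, 159]
300 [162, 131, 69, 20, 63, 65, 67, 65, 90, 148, 146, 166, 164, 144, 145, 51, 51, 52, 52, 50, 52, 63, 60, 60, 53, 27, 26, 115, 137, 159]
```

Call:
send_rows(
  series=[
    [[0,0,0,25,0],[0,2,0,45,0],[0,10,0,49,0],[0,20,0,51,0],[0,28,0,52,0],[0,36,0,53,0],[0,44,0,54,0],[0,52,0,55,0],[0,60,0,55.5,0],[0,60,0,55.5,0]],
  ],
)

```text
clock: 39.45
eef_pos: [661.9, 237.2, 79.1]
eef_rot: [3.142, -0.0, 0.198]
wrist_force: [0.1, -0.1, -1.0]
finger_gap: 49.9
```

```bash
python3 - <<'E'
from h import *
s=manip.read_state();c=manip.camera("wrist");print(*st(s));held(c,s)
a=np.radians(25);xf,yf=601.4,-112.5
for l in(168.5,): print(l,rel(s,(xf+l*np.sin(a),yf-.026*l*np.sin(a),16+l*np.cos(a)+6.8),-1.5))
E
```

```text
39.45 [661.9 237.2  79.1] [ 1.800e+02 -1.000e-02  1.135e+01] F [ 0.1 -0.1 -1. ] gap 49.9 q [ 0.29  0.76  1.14 -0.    1.23  1.66]
rows120+4k [70, 70, 70, 70, 70, 70, 71, 70, 71, 70, 71, 71, 61, 47, 45, 45, 45, 45, 45, 45, 45, 46, 47, 45, 41, 41, 56, 188, 209, 200, 180, 91, 66, 65, 65, 65, 65, 65, 64, 65, 65, 65, 67, 65, 74]
168.5 [-58.7 346.8 -96.4  12.8]
```

Call:
send_rows(
  series=[
    [[0,5,0,2,0],[0,12,0,3.2,0],[0,18,0,3.5,0],[0,18,0,3.5,0]],
  ],
)

```text
clock: 39.95
eef_pos: [679.6, 240.8, 75.6]
eef_rot: [-3.142, -0.0, 0.198]
wrist_force: [0.7, 0.5, 1.5]
finger_gap: 49.9
```

Call:
send_rows(
  series=[
    [[0,0,0,0,0],[0,0,0,0,0],[0,0,0,-20,0],[0,0,0,-55,0],[0,-10,0,-100,1],[0,-25,35,-100,4],[0,-40,75,-100,8],[0,-55,115,-100,11],[0,-70,155,-100,12.8],[0,-77,195,-100,12.8]],
  ],
  newtons=15,
)

```text
clock: 40.95
eef_pos: [640.7, 32.9, 176.0]
eef_rot: [-3.142, 0.0, -0.026]
wrist_force: [0.8, 0.1, -0.8]
finger_gap: 49.8
```

```bash
python3 - <<'E'
from h import *
s=manip.read_state();c=manip.camera("wrist");print(*st(s));held(c,s)
a=np.radians(25);xf,yf=601.4,-112.5
for l in(168.5,): print(l,rel(s,(xf+l*np.sin(a),yf-.026*l*np.sin(a),16+l*np.cos(a)+6.8),-1.5))
E
```

```text
40.95 [640.7  32.9 176. ] [-1.8e+02  1.0e-02 -1.5e+00] F [ 0.8  0.1 -0.8] gap 49.8 q [-0.01  0.53  1.28  0.    1.33  1.59]
rows120+4k [141, 141, 142, 91, 86, 63, 25, 26, 26, 26, 26, 26, 26, 25, 25, 26, 26, 27, 27, 31, 29, 29, 33, 34, 32, 33, 42, 101, 112, 116, 93, 54, 73, 36, 35, 35, 34, 34, 34, 34, 35, 37, 36, 36, 36]
168.5 [ 35.7 146.3   0.5  -0. ]
```

Call:
send_rows(
  series=[
    [[0,9,36,0,0],[0,18,72,0,0],[0,27,108,0,0],[0,34,138,0,0],[0,35.7,146,0,0],[0,35.7,146,0,0],[0,35.7,146,0,0]],
  ],
)

```text
clock: 41.75
eef_pos: [673.7, -110.9, 175.7]
eef_rot: [-3.141, 0.0, -0.024]
wrist_force: [-0.5, -0.4, -0.3]
finger_gap: 49.7
```

```bash
python3 - <<'E'
from h import *
s=manip.read_state();c=manip.camera("wrist");print(*st(s));held(c,s)
a=np.radians(25);xf,yf=601.4,-112.5
for l in(128.5,89,74.5): print(l,rel(s,(xf+l*np.sin(a),yf-.026*l*np.sin(a),16+l*np.cos(a)+6.8),-1.5))
E
```

```text
41.75 [ 673.7 -110.9  175.7] [-1.7998e+02  2.0000e-02 -1.3900e+00] F [-0.5 -0.4 -0.3] gap 49.7 q [-0.22  0.63  1.13  0.    1.38  1.38]
rows120+4k [47, 45, 45, 43, 35, 33, 30, 198, 187, 199, 196, 197, 67, 126, 112, 76, 74, 59, 61, 76, 91, 124, 90, 83, 57, 66, 66, 122, 134, 143, 112, 68, 83, 40, 66, 99, 91, 189, 215, 155, 53, 78, 95, 59, 191]
128.5 [-17.9   3.4  36.4   0.1]
89 [-34.6   3.4  72.2   0.1]
74.5 [-40.7   3.4  85.4   0.1]
```

Call:
send_rows(
  series=[
    [[0,-7,3,14,0],[0,-14,3,28,0],[0,-18,3,36.4,0],[0,-20.7,3,42,0],[0,-23.5,3,48,0],[0,-26.3,3,54,0],[0,-29,3,60,0],[0,-31.9,3,66,0],[0,-34.6,3,72,0],[0,-34.6,3,72,0]],
  ],
  newtons=8,
)

```text
clock: 42.85
eef_pos: [638.5, -114.6, 102.8]
eef_rot: [-3.141, 0.001, -0.025]
wrist_force: [0.3, 0.9, -0.7]
finger_gap: 49.8
```

Call:
send_rows(
  series=[
    [[0,-2,0,4,0],[0,-4,0,8.5,0],[0,-6,0,13,0],[0,-6,0,13,0],[0,-6.5,0,14.5,0],[0,-6.5,0,14.5,0]],
  ],
  newtons=4,
)

```text
clock: 43.45
eef_pos: [632.9, -114.5, 89.8]
eef_rot: [3.141, -0.001, -0.025]
wrist_force: [0.6, 0.4, 3.2]
finger_gap: 50.1
```

```bash
python3 - <<'E'
from h import *
s=manip.read_state();c=manip.camera("wrist");print(*st(s));held(c,s)
E
```

```text
43.45 [ 632.9 -114.5   89.8] [ 1.7999e+02 -6.0000e-02 -1.4400e+00] F [0.6 0.4 3.2] gap 50.1 q [-0.24  0.62  1.36  0.    1.16  1.36]
rows120+4k [252, 228, 176, 183, 239, 210, 112, 101, 101, 98, 64, 35, 34, 60, 80, 116, 116, 82, 62, 61, 43, 34, 56, 53, 24, 85, 83, 113, 120, 127, 101, 56, 64, 30, 39, 84, 103, 87, 90, 102, 106, 107, 75, 50, 75]
```

Call:
send_rows(
  series=[
    [[1,0,0,0,0],[1,0,0,0,0],[1,0,0,0,0],[1,0,0,0,0],[1,0,0,0,0],[1,3,0,-10,0],[1,5,0,-50,0],[1,5,0,-95,0],[1,5,-48,-95,0],[1,0,-96,-95,0]],
  ],
)

```text
clock: 44.55
eef_pos: [635.8, -18.2, 186.6]
eef_rot: [3.141, -0.003, -0.028]
wrist_force: [0.7, 0.7, -1.1]
finger_gap: 93.6
```

Call:
send_rows(
  series=[
    [[1,-15,-46,0,2],[1,-30,-92,0,4],[1,-45,-138,0,6],[1,-60,-184,0,8],[1,-75,-230,20,10],[1,-90,-276,40,10.6],[1,-103,-320,50,10.6],[1,-103,-356,50,10.6],[1,-103,-356,50,10.6],[1,-103,-356,50,10.6]],
  ],
)

```text
clock: 45.55
eef_pos: [541.0, 340.5, 134.6]
eef_rot: [-3.142, -0.0, -0.209]
wrist_force: [-0.3, -0.5, -0.0]
finger_gap: 94.0
```

```bash
python3 - <<'E'
from h import *
s=manip.read_state();c=manip.camera("wrist");print(*st(s))
for l in loggers(c,s): print(l,plan(s,l,31,13))
t=manip.camera("top");print(loggers(t))
g=t["img"].mean(2)
for v in range(160,206): print(v," ".join(f"{int(x)//10:2d}" for x in g[v,357:376:2]))
E
```

```text
45.55 [541.  340.5 134.6] [-1.800e+02 -2.000e-02 -1.197e+01] F [-0.3 -0.5 -0. ] gap 94.0 q [ 0.5   0.57  1.33 -0.    1.24  2.28]
(336.6, 207.7, -43.9, 92, 70) [-146.1  188.7  121.6   31.9]
(510.1, 342.1, -12.0, 83, 60) [  0.4   4.9 121.6   0. ]
[(761.2, 25.4, 59.7, 69, 69), (929.3, 940.2, 88.6, 71, 61), (1159.1, 800.4, 88.7, 68, 66), (1191.1, 604.4, -0.5, 96, 68)]
160  5  5  4  4  4  5  4  4  5  5
161 13 15 15 15 15  7  6 13  6  6
162 23 23 23 23 23 21 21 22 21 21
163 23 24 23 22 24 24 24 24 23 23
164 23 24 21 19 21 21 21 22 23 22
165 23 23 19 20 21 20 20 19 23 22
166 18 17 14 16 17 17 16 14 17 22
167 10 10 11 12 12 12 12 10 10 22
168  8  9 11 12 12 11 12  8  9 22
169  9  9 11 12 11 11 12  8  9 23
170  9  8 11 12 11 12 12  9  9 22
171  9  8 12 11 12 11 12  9  9 22
172  9  9 12 12 12 12 12  9  9 22
173  8  9 15 16 15 12 12 10  8 22
174  8  8 18 22 21 20 19 14  8 22
175  8  8 15 18 18 18 18 13  7 22
176  9  9 11 12 13 13 13 10  7 22
177  8  9 11 11 12 12 12  8  8 22
178  9  9 11 12 12 12 12  8  8 23
179  8  8 14 15 15 15 14 12 12 19
180  7  7 17 17 17 17 17 16 16 16
181  8  8 19 20 20 19 19 19 19 16
182  7  8 15 16 16 16 16 15 15 16
183  7  8 12 11 11 11 11 11 12 15
184  7  8 11  7  6  7  7  6 12 15
185  7  9 11  3  3  3  3  3 11 15
186  7  9 11  7  8  8  8  7 12 15
187  7  9 12 11 12 12 12 11 11 20
188  7  9 12 11 12 12 11 12 10 18
189  7  9 15 15 15 15 15 15 15 15
190  7  9 19 18 18 18 18 18 18 15
191  7  8 16 15 15 15 15 15 15 16
192  7  8 13 13 13 13 13 13 13 15
193  7  8 12  8  8  8  8  8 12 15
194  7  9 11  3  3  3  3  3 12 15
195  7  9 10  5  5  5  5  5 13 20
196  7 10 12 10 11 11 11 10 12 22
197  7 10 11 11 12 12 12 12 10 22
198  7 10 16 15 16 16 16 16 15 18
199  7 10 18 17 17 17 17 17 17 14
200  7  9 18 19 19 19 19 19 19 14
201  7 10 16 16 16 16 16 16 16 15
202  7 10 12 10 10 10 10 10 13 21
203  7 10  9  5  5  5  6  6 12 22
204  7 10  9  3  3  3  3  5 11 22
205  6 11 12 11 10 10  8 10 10 22
```

Call:
send_rows(
  series=[
    [[1,0,2,50,0],[1,0,2,100,0],[1,0,2,118,0],[1,0,2,121.6,0],[0,0,2,121.6,0],[0,0,2,121.6,0],[0,0,2,121.6,0],[0,0,2,121.6,0],[0,0,2,121.6,0],[0,0,2,121.6,0]],
  ],
  newtons=4,
)

```text
clock: 46.65
eef_pos: [540.8, 338.3, 13.1]
eef_rot: [-3.141, -0.001, -0.21]
wrist_force: [0.5, -0.3, 1.8]
finger_gap: 50.7
```

Call:
send_rows(
  series=[
    [[0,0,0,0,0],[0,0,0,-15,0],[0,0,0,-30,0],[0,0,0,-60,0],[0,0,0,-60,0],[0,0,0,-95,0],[0,0,0,-95,0],[0,0,0,-130,0],[0,0,0,-130,0],[0,0,0,-110,0]],
  ],
  newtons=3,
)

```text
clock: 47.65
eef_pos: [542.0, 338.8, 125.8]
eef_rot: [-3.137, -0.005, -0.21]
wrist_force: [1.4, 0.3, -1.3]
finger_gap: 50.2
```

```bash
python3 - <<'E'
from h import *
s=manip.read_state();c=manip.camera("wrist");print(*st(s));held(c,s)
g=c["img"].mean(2)
for r in(200,212,220,232,246,256,266,276,290): print(r,[int(x) for x in g[r,250:400:5]])
E
```

```text
47.65 [542.  338.8 125.8] [-179.75   -0.29  -12.04] F [ 1.4  0.3 -1.3] gap 50.2 q [ 0.5   0.57  1.35 -0.    1.22  2.28]
rows120+4k [64, 64, 63, 49, 43, 41, 40, 38, 38, 36, 37, 37, 38, 37, 38, 37, 37, 38, 38, 36, 40, 43, 47, 54, 54, 74, 79, 165, 189, 184, 149, 76, 56, 54, 54, 55, 52, 53, 54, 56, 53, 54, 57, 52, 53]
200 [57, 61, 59, 62, 64, 62, 65, 65, 63, 60, 49, 40, 54, 35, 38, 32, 41, 31, 38, 41, 40, 35, 29, 60, 60, 66, 66, 48, 44, 42]
212 [56, 55, 60, 56, 62, 71, 61, 71, 68, 49, 58, 56, 53, 52, 54, 52, 52, 54, 57, 51, 111, 88, 58, 56, 53, 61, 70, 67, 67, 64]
220 [55, 53, 52, 57, 57, 58, 59, 58, 55, 69, 77, 76, 74, 81, 77, 74, 73, 72, 76, 77, 99, 93, 50, 50, 51, 56, 63, 57, 63, 55]
232 [62, 54, 49, 138, 177, 183, 120, 155, 190, 189, 192, 190, 192, 191, 190, 188, 187, 189, 188, 191, 189, 188, 136, 181, 181, 176, 109, 54, 59, 62]
246 [62, 119, 178, 178, 179, 105, 28, 49, 51, 50, 52, 54, 61, 61, 50, 53, 54, 52, 59, 57, 51, 52, 38, 24, 166, 178, 180, 176, 68, 55]
256 [150, 181, 177, 177, 163, 24, 26, 51, 53, 50, 55, 58, 54, 56, 52, 55, 57, 53, 55, 64, 54, 60, 47, 27, 33, 177, 179, 178, 180, 89]
266 [178, 179, 178, 177, 27, 25, 44, 55, 55, 50, 53, 54, 52, 54, 54, 54, 51, 52, 54, 55, 56, 70, 51, 33, 25, 39, 179, 178, 179, 178]
276 [179, 180, 176, 44, 30, 28, 59, 61, 60, 53, 53, 50, 52, 53, 50, 56, 53, 66, 63, 54, 65, 53, 56, 54, 27, 29, 103, 180, 175, 179]
290 [177, 178, 54, 24, 29, 63, 68, 61, 56, 59, 81, 58, 52, 48, 55, 50, 57, 51, 51, 54, 51, 62, 61, 54, 53, 23, 33, 115, 174, 177]
```

Call:
send_rows(
  series=[
    [[0,0,0,20,0],[0,2,0,38,0],[0,10,0,43,0],[0,20,0,45,0],[0,30,0,46.5,0],[0,40,0,47.5,0],[0,50,0,48.5,0],[0,60,0,49.5,0],[0,70,0,50,0],[0,70,0,50,0]],
  ],
)

```text
clock: 48.75
eef_pos: [610.4, 322.9, 72.7]
eef_rot: [-3.141, -0.001, -0.211]
wrist_force: [2.8, -1.1, 3.2]
finger_gap: 50.0
```

```bash
python3 - <<'E'
from h import *
s=manip.read_state();c=manip.camera("wrist");print(*st(s));held(c,s)
g=c["img"].mean(2)
for r in(212,220,246,250): print(r,[int(x) for x in g[r,270:380:5]])
E
```

```text
48.75 [610.4 322.9  72.7] [-1.7998e+02 -5.0000e-02 -1.2090e+01] F [ 2.8 -1.1  3.2] gap 50.0 q [ 0.43  0.74  1.2  -0.    1.2   2.22]
rows120+4k [110, 108, 100, 100, 99, 95, 77, 66, 65, 61, 60, 60, 59, 103, 61, 62, 63, 61, 61, 61, 61, 61, 62, 59, 54, 55, 166, 231, 235, 238, 208, 153, 71, 227, 229, 83, 88, 86, 87, 89, 88, 88, 90, 88, 87]
212 [94, 95, 59, 64, 61, 61, 58, 55, 59, 60, 60, 58, 59, 56, 60, 58, 64, 64, 63, 60, 59, 60]
220 [89, 89, 56, 55, 52, 79, 60, 57, 52, 55, 50, 52, 56, 56, 57, 56, 51, 58, 54, 85, 87, 58]
246 [240, 164, 44, 89, 157, 103, 45, 51, 47, 51, 47, 50, 50, 53, 44, 45, 146, 151, 63, 45, 238, 240]
250 [240, 54, 45, 99, 210, 238, 199, 166, 162, 168, 162, 166, 161, 222, 238, 239, 238, 121, 75, 48, 147, 240]
```

Call:
send_rows(
  series=[
    [[0,-3,0,-1,0],[0,-6,0,-2.3,0],[0,-8,0,-2.8,0],[0,-8,0,-2.8,0]],
  ],
)

```text
clock: 49.25
eef_pos: [600.9, 325.4, 75.9]
eef_rot: [-3.141, -0.0, -0.21]
wrist_force: [0.3, -1.2, 3.7]
finger_gap: 49.6
```

```bash
python3 - <<'E'
from h import *
s=manip.read_state();c=manip.camera("wrist");print(*st(s));held(c,s)
g=c["img"].mean(2)
for r in(244,246,248,250,252,254,256): print(r,[int(x) for x in g[r,270:380:5]])
a=np.radians(25);xf,yf=633.4,-113.3
for l in(168.5,): print(l,rel(s,(xf+l*np.sin(a),yf-.026*l*np.sin(a),16+l*np.cos(a)+6.8),-1.5))
E
```

```text
49.25 [600.9 325.4  75.9] [-1.7999e+02 -2.0000e-02 -1.2010e+01] F [ 0.3 -1.2  3.7] gap 49.6 q [ 0.44  0.72  1.22 -0.    1.2   2.22]
rows120+4k [102, 101, 100, 99, 99, 93, 71, 66, 63, 62, 96, 62, 63, 62, 62, 61, 61, 62, 61, 61, 61, 61, 62, 57, 55, 56, 180, 235, 241, 244, 210, 111, 86, 88, 87, 87, 90, 89, 86, 90, 87, 87, 87, 87, 92]
244 [240, 221, 47, 94, 106, 169, 116, 113, 113, 107, 108, 102, 111, 106, 115, 108, 141, 101, 68, 46, 240, 240]
246 [240, 167, 45, 87, 87, 128, 173, 170, 167, 162, 141, 128, 168, 174, 181, 177, 116, 86, 66, 49, 238, 240]
248 [239, 104, 45, 88, 93, 86, 90, 87, 89, 85, 80, 82, 84, 84, 85, 87, 81, 90, 59, 45, 206, 240]
250 [240, 58, 45, 85, 93, 89, 90, 89, 94, 87, 87, 87, 84, 86, 87, 84, 87, 87, 60, 48, 145, 240]
252 [243, 52, 48, 88, 88, 87, 88, 92, 100, 88, 82, 89, 81, 89, 83, 88, 87, 87, 61, 44, 70, 240]
254 [240, 50, 47, 87, 92, 90, 93, 89, 89, 90, 89, 86, 87, 91, 85, 89, 88, 84, 68, 48, 49, 241]
256 [235, 49, 46, 97, 93, 86, 88, 89, 90, 88, 84, 86, 88, 89, 84, 88, 83, 88, 76, 49, 46, 242]
168.5 [193.2 409.3 -99.6 -10.5]
```

Call:
send_rows(
  series=[
    [[0,0,0,0,0],[0,0,0,0,0],[0,0,0,-20,0],[0,0,0,-55,0],[0,5,10,-100,-1],[0,25,48,-100,-4],[0,45,88,-100,-7],[0,66,128,-100,-10],[0,87,168,-100,-10.5],[0,108,207,-100,-10.5]],
  ],
  newtons=15,
)

```text
clock: 50.35
eef_pos: [663.5, 98.5, 174.7]
eef_rot: [-3.141, 0.002, -0.026]
wrist_force: [0.5, 0.8, -1.5]
finger_gap: 49.5
```

```bash
python3 - <<'E'
from h import *
s=manip.read_state();c=manip.camera("wrist");print(*st(s));held(c,s)
a=np.radians(25);xf,yf=633.4,-113.3
for l in(168.5,140): print(l,rel(s,(xf+l*np.sin(a),yf-.026*l*np.sin(a),16+l*np.cos(a)+6.8),-1.5))
E
```

```text
50.35 [663.5  98.5 174.7] [-1.7999e+02  1.0000e-01 -1.5100e+00] F [ 0.5  0.8 -1.5] gap 49.5 q [0.09 0.6  1.18 0.   1.36 1.69]
rows120+4k [41, 44, 40, 39, 31, 28, 28, 29, 28, 29, 28, 29, 29, 28, 29, 30, 32, 29, 29, 42, 33, 35, 36, 35, 36, 36, 80, 118, 126, 131, 96, 44, 35, 35, 35, 35, 35, 35, 35, 35, 36, 39, 40, 40, 41]
168.5 [ 46.7 212.5  -1.   -0. ]
140 [ 34.7 212.5  24.9  -0. ]
```

Call:
send_rows(
  series=[
    [[0,6,35,0,0],[0,12,75,0,0],[0,18,115,0,0],[0,24,155,5,0],[0,30,190,15,0],[0,34,210,22,0],[0,34.7,212,25,0],[0,34.7,212,25,0],[0,34.7,212,25,0]],
  ],
)

```text
clock: 51.35
eef_pos: [692.8, -110.9, 150.7]
eef_rot: [-3.141, -0.0, -0.025]
wrist_force: [-0.5, 0.2, -0.1]
finger_gap: 49.4
```

```bash
python3 - <<'E'
from h import *
s=manip.read_state();c=manip.camera("wrist");print(*st(s));held(c,s)
a=np.radians(25);xf,yf=633.4,-113.3
for l in(128.5,89,74.5): print(l,rel(s,(xf+l*np.sin(a),yf-.026*l*np.sin(a),16+l*np.cos(a)+6.8),-1.5))
E
```

```text
51.35 [ 692.8 -110.9  150.7] [-179.98   -0.     -1.45] F [-0.5  0.2 -0.1] gap 49.4 q [-0.21  0.7   1.09  0.    1.36  1.38]
rows120+4k [157, 119, 41, 42, 41, 31, 29, 28, 29, 28, 28, 25, 199, 156, 176, 177, 174, 56, 45, 112, 111, 70, 69, 47, 64, 61, 83, 124, 132, 139, 101, 43, 53, 36, 73, 100, 84, 166, 192, 206, 50, 64, 94, 90, 70]
128.5 [-5.   3.9 11.4  0. ]
89 [-21.7   3.9  47.2   0. ]
74.5 [-27.8   3.9  60.3   0. ]
```

Call:
send_rows(
  series=[
    [[0,-2.5,3.2,6,0],[0,-5,3.2,11.4,0],[0,-7.8,3.2,17.4,0],[0,-10.6,3.2,23.4,0],[0,-13.4,3.2,29.4,0],[0,-16.2,3.2,35.4,0],[0,-19,3.2,41.4,0],[0,-21.7,3.2,47.2,0],[0,-21.7,3.2,47.2,0]],
  ],
  newtons=8,
)

```text
clock: 52.35
eef_pos: [670.2, -115.2, 102.2]
eef_rot: [-3.141, 0.002, -0.027]
wrist_force: [-1.3, 0.9, -0.7]
finger_gap: 49.9
```

Call:
send_rows(
  series=[
    [[0,-2,0,4,0],[0,-4,0,8.5,0],[0,-6,0,13,0],[0,-6,0,13,0],[0,-6.5,0,14.5,0],[0,-6.5,0,14.5,0]],
  ],
  newtons=4,
)

```text
clock: 52.95
eef_pos: [664.7, -115.2, 89.2]
eef_rot: [3.141, -0.001, -0.027]
wrist_force: [-0.0, 0.0, 2.2]
finger_gap: 50.0
```

```bash
python3 - <<'E'
from h import *
s=manip.read_state();c=manip.camera("wrist");print(*st(s));held(c,s)
E
```

```text
52.95 [ 664.7 -115.2   89.2] [ 1.7999e+02 -6.0000e-02 -1.5400e+00] F [-0.   0.   2.2] gap 50.0 q [-0.23  0.69  1.25 -0.    1.21  1.37]
held rect [284.4 340.5  68.1  33.7] 0.91
rows120+4k [43, 44, 42, 40, 38, 38, 30, 191, 216, 195, 163, 155, 156, 33, 82, 118, 112, 82, 62, 62, 41, 31, 55, 48, 24, 86, 83, 115, 122, 130, 96, 38, 63, 43, 38, 84, 105, 93, 76, 102, 107, 110, 102, 50, 74]
```

Call:
send_rows(
  series=[
    [[1,0,0,0,0],[1,0,0,0,0],[1,0,0,0,0],[1,0,0,0,0],[1,0,0,0,0],[1,3,0,-10,0],[1,3,0,-50,0],[1,3,0,-100,0],[1,-25,-40,-100,0],[1,-55,-80,-100,0]],
  ],
)

```text
clock: 54.05
eef_pos: [611.7, -33.4, 190.9]
eef_rot: [3.141, -0.004, -0.029]
wrist_force: [0.6, 0.4, -0.9]
finger_gap: 94.0
```

Call:
send_rows(
  series=[
    [[1,-30,-40,0,0],[1,-60,-80,0,0],[1,-95,-115,0,0],[1,-95,-115,0,0],[1,-95,-115,0,0]],
  ],
)

```text
clock: 54.55
eef_pos: [519.9, 84.4, 190.0]
eef_rot: [-3.141, -0.002, -0.025]
wrist_force: [0.6, -0.4, -0.5]
finger_gap: 93.7
```

```bash
python3 - <<'E'
from h import *
s=manip.read_state();print(*st(s))
t=manip.camera("top");print(loggers(t));d=manip.camera("side")
a=cv2.resize(t["img"][135:255,275:435],(480,360),interpolation=cv2.INTER_CUBIC);b=cv2.resize(d["img"][160:225,280:348],(376,360),interpolation=cv2.INTER_CUBIC)
m=np.hstack([a,b]);m=cv2.resize(m,(800,336));cv2.imwrite("pics/v16.png",m[:,:,::-1])
E
```

```text
54.55 [519.9  84.4 190. ] [-1.7999e+02 -1.0000e-01 -1.4500e+00] F [ 0.6 -0.4 -0.5] gap 93.7 q [ 0.09  0.27  1.62 -0.    1.25  1.69]
[(565.6, 527.0, -72.3, 66, 65), (761.2, 25.4, 59.7, 69, 69), (929.3, 940.2, 88.6, 71, 61), (1159.1, 800.4, 88.7, 68, 66), (1191.1, 604.4, -0.5, 96, 68)]
```

View pics/v16.png

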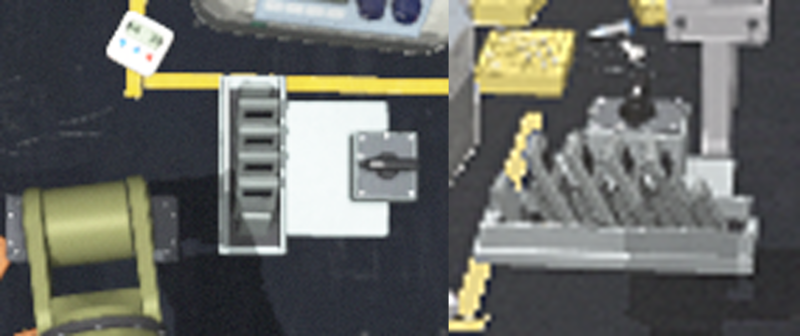

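Call:
send_rows(
  series=[
    [[1,9,36,0,-8.5],[1,18,72,0,-17],[1,27,108,0,-25.5],[1,36,144,0,-34],[1,45,180,0,-42.5],[1,54,216,0,-51],[1,63,255,0,-59.5],[1,72,295,0,-68],[1,80,330,0,-76.5],[1,85.5,353,0,-85]],
  ],
)

```text
clock: 55.65
eef_pos: [595.4, -275.4, 188.1]
eef_rot: [-3.141, 0.0, 1.459]
wrist_force: [-0.3, 0.3, 0.2]
finger_gap: 93.9
```

Call:
send_rows(
  series=[
    [[1,0,0,0,-4.5],[1,0,0,0,-4.5],[1,0,0,0,-4.5]],
  ],
)

```text
clock: 55.95
eef_pos: [595.5, -272.0, 188.4]
eef_rot: [-3.141, -0.0, 1.532]
wrist_force: [-0.1, 0.1, -0.2]
finger_gap: 93.9
```

```bash
python3 - <<'E'
from h import *
s=manip.read_state();c=manip.camera("wrist");print(*st(s));save(c,"w9")
print(rel(s,(596.5,-271,68),88))
for k in manip.find_in("isolator",c): print(np.round(k["rect"],1),round(k["conf"],2))
g=c["img"].mean(2)
for r in(180,190,205,215,220): print(r,[int(x) for x in g[r,270:370:3]])
print(proj(c,(596.5,-271,85),s),proj(c,(596.5,-235,85),s))
E
```

```text
55.95 [ 595.5 -272.   188.4] [-1.7998e+02 -1.0000e-02  8.7760e+01] F [-0.1  0.1 -0.2] gap 93.9 q [-0.48  0.56  1.22  0.    1.37 -0.45]
[  1.    1.  120.4  -0.2]
[307.8 161.8  29.5  69.4] 0.56
[288.6   3.2  50.3  63.8] 0.52
[213.1   0.  222.2 231.4] 0.41
180 [246, 246, 230, 227, 193, 167, 126, 124, 124, 129, 129, 132, 131, 132, 129, 84, 52, 255, 255, 44, 99, 127, 129, 127, 126, 125, 129, 128, 125, 137, 190, 219, 239, 237]
190 [244, 245, 245, 245, 222, 162, 125, 127, 125, 138, 140, 139, 137, 52, 63, 39, 58, 255, 255, 41, 42, 51, 49, 124, 122, 127, 125, 128, 124, 127, 194, 232, 237, 237]
205 [25, 27, 24, 23, 27, 144, 130, 144, 147, 158, 158, 157, 159, 145, 66, 46, 64, 73, 64, 54, 25, 58, 149, 150, 152, 146, 150, 143, 134, 138, 218, 41, 40, 41]
215 [26, 30, 25, 28, 20, 136, 88, 90, 84, 87, 90, 84, 84, 86, 83, 103, 51, 59, 55, 51, 99, 145, 149, 148, 147, 150, 148, 147, 149, 162, 224, 36, 43, 40]
220 [26, 33, 25, 21, 25, 140, 97, 162, 101, 103, 102, 101, 100, 102, 94, 76, 28, 50, 50, 50, 83, 150, 147, 146, 150, 146, 151, 159, 252, 175, 222, 35, 42, 38]
[323.15082209 201.06176687] [321.70432202 163.84541723]
```

Call:
send_rows(
  series=[
    [[1,1,1,50,0],[1,1,1,100,0],[1,1,1,120,0],[1,1,1,120,0],[0,1,1,120,0],[0,1,1,120,0],[0,1,1,120,0],[0,1,1,120,0],[0,1,1,120,0],[0,1,1,120,0]],
  ],
  newtons=12,
)

```text
clock: 57.05
eef_pos: [596.7, -270.4, 69.0]
eef_rot: [3.141, 0.0, 1.535]
wrist_force: [0.1, 0.0, 0.3]
finger_gap: 49.5
```

Call:
send_rows(
  series=[
    [[0,0,0,0,0],[0,0,0,0,0],[0,0,0,0,0],[0,0,0,0,0],[0,0,0,0,4]],
  ],
)

```text
clock: 57.55
eef_pos: [596.3, -270.4, 68.7]
eef_rot: [-3.14, -0.0, 1.465]
wrist_force: [-3.4, 0.3, 0.8]
finger_gap: 29.2
```

Call:
send_rows(
  series=[
    [[0,0,0,0,8.5],[0,0,0,0,17],[0,0,0,0,25.5],[0,0,0,0,34],[0,0,0,0,42.5],[0,0,0,0,51],[0,0,0,0,59.5],[0,0,0,0,68],[0,0,0,0,76.5],[0,0,0,0,84]],
  ],
)

```text
clock: 58.55
eef_pos: [597.6, -271.9, 68.8]
eef_rot: [3.139, -0.003, -0.007]
wrist_force: [7.1, -11.5, -5.6]
finger_gap: 29.7
```

Call:
send_rows(
  series=[
    [[0,0,0,0,2],[0,0,0,0,3],[0,0,0,0,3],[1,0,0,0,3],[1,0,0,0,3],[1,0,0,0,3],[1,0,0,0,3],[1,0,0,0,3],[1,0,0,0,3],[1,0,0,-20,3]],
  ],
)

```text
clock: 59.55
eef_pos: [595.5, -269.8, 86.4]
eef_rot: [-3.14, 0.004, -0.053]
wrist_force: [0.2, 0.2, 0.3]
finger_gap: 81.8
```

Call:
send_rows(
  series=[
    [[1,0,0,-50,0],[1,0,0,-100,0],[1,0,0,-100,0],[1,0,0,-100,0]],
  ],
)

```text
clock: 59.95
eef_pos: [596.9, -270.5, 189.7]
eef_rot: [3.141, -0.002, -0.053]
wrist_force: [0.3, 0.4, -0.2]
finger_gap: 93.7
```

```bash
python3 - <<'E'
from h import *
s=manip.read_state();c=manip.camera("wrist");print(*st(s));save(c,"w10")
print(proj(c,(597,-271,85),s),proj(c,(633,-272,85),s))
for k in manip.find_in("isolator",c): print(np.round(k["rect"],1),round(k["conf"],2))
g=c["img"].mean(2)
for r in range(140,235,6): print(r,[int(x) for x in g[r,280:375:4]])
E
```

```text
59.95 [ 596.9 -270.5  189.7] [ 1.7996e+02 -1.0000e-01 -3.0400e+00] F [ 0.3  0.4 -0.2] gap 93.7 q [-0.48  0.55  1.22  0.    1.37  1.14]
[321.88941958 201.95393766] [320.93820523 164.91012767]
[311.4 162.2  27.1  73.2] 0.91
[135.6 225.5  79.8  20.2] 0.2
140 [236, 236, 236, 235, 238, 237, 235, 234, 234, 146, 147, 142, 138, 19, 18, 16, 18, 23, 12, 25, 19, 24, 26, 25]
146 [236, 236, 237, 236, 235, 235, 236, 236, 236, 153, 145, 144, 137, 19, 23, 18, 22, 19, 24, 17, 16, 23, 26, 22]
152 [235, 238, 239, 230, 164, 114, 111, 106, 104, 106, 103, 98, 96, 76, 75, 70, 81, 76, 76, 25, 25, 25, 20, 26]
158 [237, 238, 190, 212, 208, 204, 189, 132, 129, 130, 125, 167, 123, 138, 131, 125, 124, 121, 117, 126, 38, 20, 17, 24]
164 [235, 238, 215, 255, 231, 148, 87, 71, 68, 71, 59, 85, 71, 94, 72, 72, 78, 85, 182, 85, 42, 26, 14, 23]
170 [235, 237, 211, 137, 147, 149, 73, 74, 74, 76, 17, 18, 71, 95, 74, 75, 70, 74, 68, 95, 41, 25, 27, 26]
176 [234, 236, 204, 136, 144, 142, 70, 71, 70, 44, 16, 71, 18, 96, 76, 72, 74, 75, 66, 94, 34, 24, 23, 24]
182 [235, 235, 194, 171, 143, 133, 71, 70, 75, 37, 38, 197, 18, 8
[... 231 characters left out ...]
68, 68, 95, 28, 26, 22, 21]
200 [234, 233, 190, 137, 142, 138, 95, 47, 25, 17, 29, 27, 19, 25, 26, 78, 70, 70, 70, 102, 28, 21, 23, 22]
206 [232, 234, 197, 146, 144, 137, 100, 78, 52, 19, 26, 23, 29, 37, 95, 151, 90, 96, 85, 127, 29, 26, 21, 20]
212 [219, 223, 195, 128, 138, 135, 135, 151, 154, 106, 32, 33, 36, 88, 141, 92, 90, 89, 92, 131, 22, 24, 17, 23]
218 [221, 221, 201, 142, 124, 120, 142, 136, 139, 103, 68, 67, 52, 80, 79, 82, 78, 75, 78, 113, 29, 18, 22, 25]
224 [219, 220, 217, 168, 150, 124, 146, 139, 140, 136, 72, 63, 53, 135, 74, 78, 84, 80, 169, 115, 22, 19, 18, 24]
230 [220, 216, 237, 163, 152, 150, 154, 154, 160, 161, 57, 54, 50, 116, 98, 104, 116, 120, 107, 95, 26, 24, 24, 24]
```

Call:
send_rows(
  series=[
    [[1,-50,20,-20,0],[1,-100,40,-40,0],[1,-150,60,-40,0],[1,-180,60,-40,0],[1,-180,60,-40,0]],
  ],
)

```text
clock: 60.55
eef_pos: [409.7, -321.0, 227.8]
eef_rot: [-3.14, 0.002, -0.056]
wrist_force: [-0.1, 0.6, 0.1]
finger_gap: 94.4
```

```bash
python3 - <<'E'
from h import *
s=manip.read_state();print(*st(s))
t=manip.camera("top");print(loggers(t));g=t["img"].mean(2);g0=cv2.imread("pics/top0.png").mean(2)
for v in range(164,206): print(v," ".join(f"{int(x)//10:2d}" for x in g[v,357:376:2]))
print("handle");
for v in range(184,206,2): print(v," ".join(f"{int(x)//10:2d}" for x in g[v,400:424]))
for n in("timer","carton","hdpe","bottle"): print(n,[(np.round(k["rect"]).tolist(),round(k["conf"],2)) for k in manip.find_in(n,t)[:2]])
E
```

```text
60.55 [ 409.7 -321.   227.8] [-1.7992e+02  1.4000e-01 -3.2300e+00] F [-0.1  0.6  0.1] gap 94.4 q [-0.73  0.22  1.58 -0.    1.34  0.89]
[(566.0, 526.0, -72.9, 68, 65), (761.7, 25.2, 61.8, 70, 69), (929.3, 940.2, 88.6, 71, 61), (1159.1, 800.4, 88.7, 68, 66), (1191.1, 604.4, -0.5, 96, 68)]
164 23 24 21 19 22 21 21 23 24 23
165 23 24 19 20 21 21 20 20 23 23
166 18 18 14 16 17 17 17 15 18 23
167 10 10 11 12 12 12 12 10 10 23
168  9  9 11 12 12 12 12  8  9 23
169  9  9  9 10 10 10 10  7  9 23
170  8  8 15 15 14 15 15 14 15 19
171  7  7 18 18 18 18 18 18 18 16
172  7  8 16 16 16 16 16 16 16 16
173  7  8 13 13 13 14 13 13 14 16
174  7  8 12  9  9  9  9  9 12 15
175  7  9 12  4  4  4  4  4 12 15
176  7 10 11  3  3  3  3  3 13 15
177  7 10 12 11 10 11 11 10 12 21
178  8 11 13 13 12 12 12 13 10 23
179  8 10 15 15 16 15 14 14 13 20
180  7 10 17 18 18 17 17 16 16 16
181  7  9 20 20 20 20 20 20 19 17
182  8  8 16 16 16 16 16 16 15 16
183  8  8 13 11 11 11 11 11 12 16
184  7  9 12  7  7  7  7  7 12 16
185  7  9 11  3  3  3  3  3 12 15
186  7  9 12  8  8  8  8  7 12 15
187  7 10 12 11 12 12 12 11 11
[... 931 characters left out ...]
10 18 18 16 16 15 15 14  9  7  8  5  5  9  9  7  7 10 13 15 15 15 15 11
194 10 18 18 16 15 15 15 13  8  8  8  5  5  9  9  7  7  8 13 15 15 15 15 11
196 10 17 18 16 15 15 16 15 13  8  7  4  5  9  9  7  6 12 15 15 15 15 15 11
198 10 17 17 15 15 16 16 15 15 14 11  6  5  9  9  7 13 15 15 15 15 15 16 12
200 10 17 16 15 15 16 16 15 15 15 13  7  5  9  9  7 12 15 15 15 15 14 16 12
202 10 18 16 15 15 16 16 15 15 15 14 11  6  6  8  8 13 15 15 14 15 15 16 12
204 10 17 17 20 20 17 16 16 16 16 16 16 16 16 16 15 15 15 15 15 16 23 22 12
timer [([314.0, 138.0, 20.0, 24.0], 0.71)]
carton []
hdpe [([174.0, 202.0, 23.0, 14.0], 0.9)]
bottle [([357.0, 186.0, 17.0, 12.0], 0.69), ([191.0, 257.0, 14.0, 9.0], 0.57)]
```

```bash
python3 -c "
from cell import manip
print(manip.sign_off())"
```

```text
the job is handed in; nothing more can be done
None
```

I turned the isolator off, stood the four grey loggers on the bench in slots 0 to 3 (slot 4 stays empty), then turned the isolator back on and let go. I handed the job in at about 61 s.

**One mishap:** my first insertion, aimed at slot 2, failed. That logger ended up lying flat on top of the dividers. I picked it up, laid it on the bench, gripped it again at its other end and put it in slot 1.

**One disturbance:** one logger was knocked about 3 cm aside during the run. I measured it again before gripping it.

**Last checks:**
- **Loggers:** in the top view, four tops stand one slot apart with the same look, and no grey logger is left on the bench. Three of the four gave 2 to 3 N of floor contact as they went down. The one in slot 0 showed no contact force before I released it, so I judged it seated only because its top looks like the others.
- **Isolator:** the nose points to the dock's +x with the white line forward, which is on. I judged this from the images; there is no angle reading. The gripper is well clear of it.
- **Bystanders:** the timer, white bottle and dropper bottle show at their starting places. In the last top picture the detector did not find the carton. I never moved near it, and the arm may have been hiding it, but I did not confirm where it is.

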